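# Load the demagnetiser and start it from the guarded console

### The job

Lay the large bearing flat in the middle of the demagnetiser's round plate, so that none of it overhangs the plate, and let go of it. Then flip the start console's hinged guard up until it stays up by itself, and press the button beneath it fully in. Leave the guard up, the bearing on its plate, and the small bearing, the bearing stack and the oil bottle standing where they are.

Things in the scene. Friction and masses are not known exactly. Their poses are not given: they have to be found in the camera images.
- bearing: The large bearing to load: a plain steel ring, outside diameter 62, bore 30, 24 thick, 0.3 kg, lying flat, loose. It lies on its own and is the widest bearing on the bench; the piles and the tote at the bench's edges hold small ones. Origin: centre of its underside; z is the ring's axis, up.
- demagnetiser: Fixed green cabinet 160 x 160, 45 high, with a round steel plate on top; it and the console may trade sides. Origin: centre of its underside, z up, louvred front faces -x. An indicator stands on a thin upright post (diameter 12) at +62 x, +62 y, its dial (44 across, 14 thick) reaching 197 above the bench.
- plate_centre (a point): Centre of the top face of the demagnetiser's round steel plate: diameter 90, top 55 above the bench. Axes are the cabinet's.
- console: Fixed start console: a grey box 110 wide on a foot, its panel sloping 35 degrees from level and facing the console's front (-x), turned roughly to the robot. The panel's middle, where the button is, lies 100 above the origin (on the bench, z up). Panel cheeks 20 high stand 40 to either side of the button. A guard flap covers it, hinged at the upper end.
- guard (a joint): Angle of the console's guard in rad: 0 = closed over the button, stop at 1.95. It falls shut when let go below about 1.55 and stays by hinge friction when left above that. About 1.5 N at the tab lifts it. Opening swings the tab up and back towards the hinge (positive turn about the hinge's +y).
- guard_hinge (a point): Middle of the guard's hinge line; its axes turn with the guard: y along the hinge (level, as the console's y), x from the tab to the hinge, z out of the flap's outer face. Closed, z is square to the panel. The aluminium flap is 78 wide, 6 thick, 100 long down -x, then the tab; its underside is at z = 0. Fully open it still leans over the button, 77 degrees from level.
- guard_tab (a point): Grip point of the guard's tab, mid-thickness: a bar 30 wide (along y), 10 thick, 36 long beyond the flap's free edge, free air beside and under it. The point lies 120 from the hinge (x -120, z +5 in guard_hinge), 16 from the tab's end, and closed about 77 above the bench. Pinch it across its 30 mm width: it pivots between the fingers as it is swung up. Axes as guard_hinge.
- start_button (a joint): Travel of the spring push button under the guard, m: 0 = out, 0.006 = fully in (about 5 N); springs back.
- start_button_top (a point): Centre of the push button's round face, diameter 30, 22 above the panel, moves with the button. z is the panel's outward normal, 35 degrees from vertical, leaning to the console's front; y level, x up the slope. The hinge line is 50 up the slope and 8 higher along z. The open guard leans over the button: press with the tool tilted along the normal, 30 to 45 degrees from vertical.
- small_bearing: Bystander: one loose small bearing lying flat, outside diameter 48, 14 thick. Origin: centre of its underside.
- stack: Bystander: small bearings threaded on an upright post on a round foot of diameter 68, 93 high overall, loose. Origin: centre of its underside, z up.
- oil_bottle: Bystander: white bottle with a black cap, diameter 54, 130 high, loose, upright. Origin: centre of its underside, z up.

How it is judged:
By the outcome, as a careful person would: the job done as asked, in the order asked, and still so for the second after the job is handed in, with the robot touching nothing.
It also fails if it takes over 59 s, if anything falls off the work surface, if the arm or the gripper's body presses on something with over 40 N, if the wrist force passes 120 N, or if a joint passes its speed limit or range.

### The arm

A 6-joint arm with a two-finger parallel gripper is mounted at the origin on the work surface. World frame = base frame: x ahead of the robot, y to its left, z up, the work surface at z = 0. Lengths are in mm, angles in rad, forces in N, time in s.
With the tool pointing down it reaches from about 350 to 875 mm from the base axis. Payload 4.2 kg.
Tool frame: the origin (TCP) lies at the very end of the fingers, on their centre line; the grasp point (between the pads) lies arm.hold_point_z behind it (arm.hold_point_z is the distance from the TCP to the grasp point, in mm); z points along the fingers, y is the direction in which the jaws open and shut (so a half turn about z gives the same grasp; the last joint's range is limited). The gripper opens to 85 mm and grips with 20 to 120 N. Pads are 22 mm wide; open, the fingers measure 114 mm over their backs; the gripper's body (76 mm by 85 mm) begins 54 mm behind the grasp point. The pads swing forward as they close: fully open they stand 13 mm farther back than shut.
Start: joints at [-0.936, 0.385, 0.008, 0, -1.194, -0.259], TCP at [229.399, -581.356, 231.312] pointing down, gripper open.
Joint ranges: [-3.14, 3.14], [-1.21, 2.06], [-1.07, 1.41], [-3.16, 2.05], [-2.99, -0.16], [-3.1, 3.1]. Speed limits (rad/s): [2.79, 2.79, 3.14, 3.14, 3.14, 3.14].

### API

Orientations are given as a unit quaternion [x, y, z, w].
In Python, from bench import arm gives the robot as it stands.
- The arm moves only by the tool step_arm, never from a script. Its argument "series" is a list of rows, each a list of 6 numbers: the shift along the world's x, y, z scaled (see below), then the turn, a rotation vector about the world's x, y, z scaled (see below). A call has 1 to 12 rows; each row is the pose to reach, as a shift and turn from the pose commanded when the call began; what a row does not reach only later rows make up. The controller multiplies each number of a shift by 400 mm and each number of a turn by pi/2 rad. A row lasts 1/12 s, in which the tool goes at most 41.7 mm and 7.16 degrees, less where a joint would pass 70% of its speed; a pose out of reach is approached as far as the arm can. A call with a number of a shift or a turn outside -1 to 1 is refused whole. A call with a gripper value outside its range is refused whole. "jaw" is the opening, from -1 (shut) to 1 (fully open), set as the call begins (left out, the last holds). The fingers move at their own pace and stop on an object; the grip force is fixed at half the most. Time passes only in rows, so rows that repeat a pose let the fingers close. It gives the time, the measured TCP pose, the force and the opening at its end, in the units of the state.
- arm.read_state(): the state, without advancing time (a new reading comes with each control period).
- arm.get_image(name): name is "scene" or "side" or "wrist"; returns a dict with "image" (480x640x3 uint8, red, green, blue), "camera_matrix" (3x3 intrinsics, pixels), "world_from_camera" (4x4, takes a point from camera to world coordinates). Camera axes: x right, y up, looking along -z (the intrinsics and any distortion apply to the point x, -y, -z); pixel columns grow to the right and rows downward; lengths in mm; the calibration is good to about 2 mm. A picture is of the moment at which its call begins. There is no depth.
- arm.job_done(): hands the job in, once; it reports no verdict.
The state is a dict: "clock": time; "joints": joint angles; "joint_vel": joint speeds; "joint_efforts": joint torques, N m; "position": TCP position; "ee_rot": TCP orientation; "contact_force": force on the tool from outside, world axes, zero at the start; "wrist_torque": the same for the moment, N m; "gripper_width": finger opening in mm.
Only numpy, scipy, OpenCV 4.12 (cv2) and the standard library are available. Lean on these libraries where they do the work, as an engineer would, in place of code of your own. Each camera call takes 0.05 s, during which the arm holds its last target.

## Working session

There is one attempt and no reset: what is moved stays moved. The work goes in short steps, Python scripts to look and compute and a tool call to move; the robot and the scene stay as the last step left them, time stands still between calls to the robot, and variables do not carry over. Pictures are saved under pics/ and viewed, and the job is handed in when it is done.

Besides the shell and the picture viewer there is one more tool, called after "Request:" as name(argument=value, ...) on one line, values as JSON. step_arm: Moves the arm, as the interface text tells. Shifts and turns lie within -1 to 1; 1 stands for 400 mm of shift or pi/2 rad of turn. Its arguments: {"type":"object","properties":{"series":{"type":"array","items":{"type":"array","items":{"type":"number","minimum":-1,"maximum":1}}},"jaw":{"type":"number"}},"required":["series"]}

```bash
ls; mkdir -p pics; python3 - <<'E'
from bench import arm
import cv2,pickle
print(arm.read_state(), arm.hold_point_z)
d={}
for n in("scene","side","wrist"):
    r=arm.get_image(n); d[n]=r
    cv2.imwrite(f"pics/{n}0.png",r["image"][:,:,::-1]); print(n,r["camera_matrix"],r["world_from_camera"].round(3), r.keys())
pickle.dump(d,open("im0.pkl","wb"))
E
```

```text
pics
{'clock': 0.0, 'joints': array([-9.36459387e-01,  3.85586587e-01,  6.60688096e-03, -4.80010078e-04,
       -1.19397866e+00, -2.58597589e-01]), 'joint_vel': array([ 0.00076885, -0.00217482, -0.00078626, -0.00012824, -0.00019606,
        0.0003521 ]), 'joint_efforts': array([ 6.40373855e-04, -3.92287588e+01,  1.88405997e+01,  4.18629169e+00,
       -4.65817851e-03,  1.05122029e-05]), 'position': array([ 229.14814258, -580.85144914,  230.19884838]), 'ee_rot': array([-1.86679370e-01,  9.82420274e-01,  1.07137473e-03, -2.65560030e-04]), 'contact_force': array([ 0.00359419, -0.24719262,  0.36662177]), 'wrist_torque': array([ 8.17260730e-06, -5.71185145e-02,  6.04184118e-02]), 'gripper_width': 85.24519599062005} 18.700000000000003
scene [[592.67933849   0.         327.02340621]
 [  0.         592.67933849 236.06427181]
 [  0.           0.           1.        ]] [[-6.330000e-01 -6.430000e-01  4.320000e-01  1.023275e+03]
 [ 7.740000e-01 -5.300000e-01  3.460000e-01  2.975460e+02]
 [ 6.000000e-03  5.530000e-01  8.330000e-01  8.916040e+02]
 [ 0.000000e+00  0.000000e+00  0.000000e+00  1.0000
[... 192 characters left out ...]
     ]] [[-9.29000e-01  2.76000e-01 -2.47000e-01  4.19523e+02]
 [-3.69000e-01 -7.24000e-01  5.82000e-01  4.79228e+02]
 [-1.80000e-02  6.32000e-01  7.75000e-01  7.73418e+02]
 [ 0.00000e+00  0.00000e+00  0.00000e+00  1.00000e+00]] dict_keys(['image', 'camera_matrix', 'world_from_camera'])
wrist [[429.1335324    0.         324.08845096]
 [  0.         429.1335324  240.88270228]
 [  0.           0.           1.        ]] [[-3.66000e-01 -8.98000e-01 -2.42000e-01  1.66639e+02]
 [ 9.30000e-01 -3.53000e-01 -9.70000e-02 -6.05980e+02]
 [ 1.00000e-03 -2.61000e-01  9.65000e-01  3.73330e+02]
 [ 0.00000e+00  0.00000e+00  0.00000e+00  1.00000e+00]] dict_keys(['image', 'camera_matrix', 'world_from_camera'])
```

View pics/scene0.png

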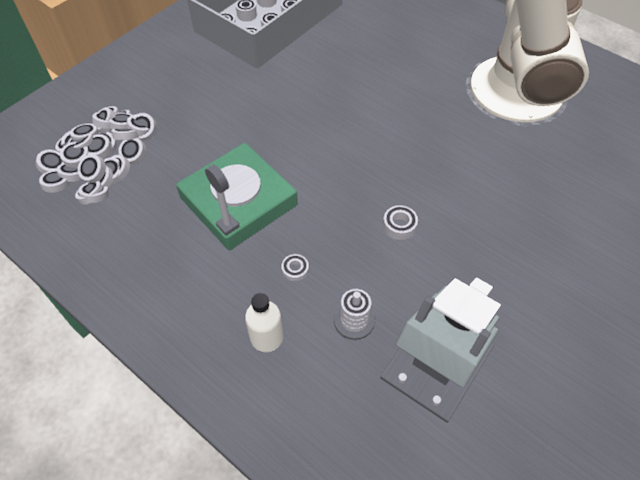

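View pics/side0.png

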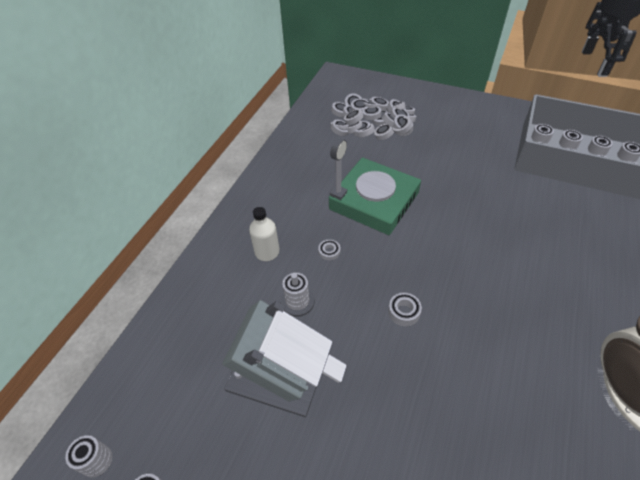

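View pics/wrist0.png

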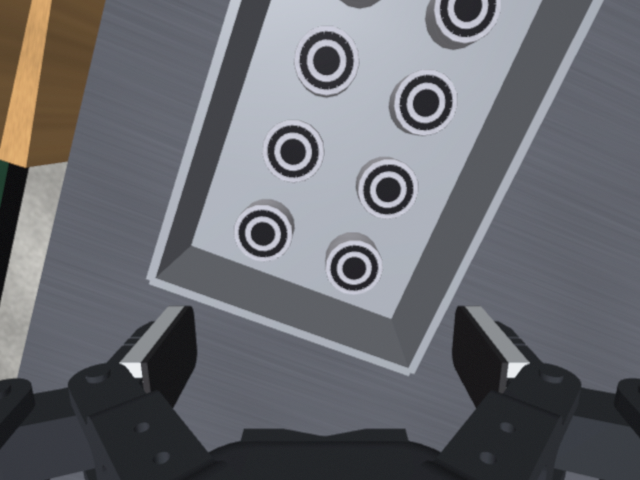

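The scene and side views both show the large bearing at about (400,221) and (405,308). The plate is at (236,184) and (376,185), and the console at (455,335) and (290,350). Next I'll measure them.

```bash
cat > h.py <<'E'
import numpy as np,cv2,pickle
def ray(c,uv):
    K=c["camera_matrix"];T=c["world_from_camera"]
    u,v=uv; d=np.array([(u-K[0,2])/K[0,0],-(v-K[1,2])/K[1,1],-1.])
    d=T[:3,:3]@d; return T[:3,3],d/np.linalg.norm(d)
def onz(c,uv,z):
    o,d=ray(c,uv); return o+d*(z-o[2])/d[2]
def tri(c1,p1,c2,p2):
    o1,d1=ray(c1,p1);o2,d2=ray(c2,p2)
    A=np.stack([d1,-d2],1);s=np.linalg.lstsq(A,o2-o1,rcond=None)[0]
    a=o1+s[0]*d1;b=o2+s[1]*d2; return (a+b)/2,np.linalg.norm(a-b)
def proj(c,P):
    K=c["camera_matrix"];T=c["world_from_camera"]
    q=T[:3,:3].T@(np.asarray(P,float)-T[:3,3]); return np.array([K[0,0]*q[0]/-q[2]+K[0,2],K[1,1]*-q[1]/-q[2]+K[1,2]])
E
python3 - <<'E'
from h import *
d=pickle.load(open("im0.pkl","rb"))
for n,boxes in dict(scene=dict(bear=(370,190,60,60),plate=(170,140,135,110),con=(375,270,135,150)),side=dict(bear=(375,280,60,60),plate=(320,130,110,110),con=(220,290,135,130))).items():
    for k,(x,y,w,h) in boxes.items():
        im=d[n]["image"][y:y+h,x:x+w,::-1]; s=int(min(800/w,600/h))
        cv2.imwrite(f"pics/c_{n}_{k}.png",cv2.resize(im,None,fx=s,fy=s,interpolation=cv2.INTER_CUBIC)); print(n,k,s)
    # bearing: difference from bench
    im=d[n]["image"].astype(int)
    x,y,w,h=boxes["plate"]; sub=im[y:y+h,x:x+w]
    m=((sub.min(2)>135)).astype(np.uint8)
    cs,_=cv2.findContours(m,0,2); c=max(cs,key=cv2.contourArea); e=cv2.fitEllipse(cv2.convexHull(c)); print("plate",e[0][0]+x,e[0][1]+y,e[1], onz(d[n],(e[0][0]+x,e[0][1]+y),55))
    P=np.array([onz(d[n],(p[0][0]+x,p[0][1]+y),55)[:2] for p in cv2.convexHull(c)],np.float32); print(cv2.minEnclosingCircle(P))
    x,y,w,h=boxes["bear"]; sub=im[y:y+h,x:x+w]
    m=((sub.min(2)>135)).astype(np.uint8)
    cs,_=cv2.findContours(m,0,2); c=max(cs,key=cv2.contourArea)
    P=np.array([onz(d[n],(p[0][0]+x,p[0][1]+y),24)[:2] for p in cv2.convexHull(c)],np.float32); print("bear",cv2.minEnclosingCircle(P),len(cs))
E
```

```text
scene bear 10
scene plate 5
scene con 4
plate 237.58749389648438 183.88336181640625 (42.67991638183594, 43.8032341003418) [ 604.96172538 -245.44645122   55.        ]
((608.9197387695312, -248.27615356445312), 48.48762893676758)
bear ((467.4842834472656, 15.90891170501709), 38.09675979614258) 1
side bear 10
side plate 5
side con 4
plate 375.4653625488281 184.60964965820312 (27.34540557861328, 38.97825622558594) [ 605.46738565 -248.4152901    55.        ]
((606.3053588867188, -249.1903533935547), 44.826412200927734)
bear ((459.58941650390625, 15.455329895019531), 30.538211822509766) 1
```

View pics/c_scene_con.png

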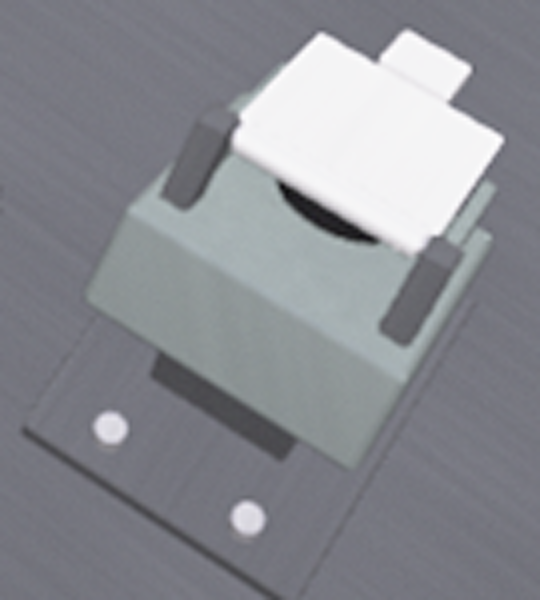

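View pics/c_side_con.png

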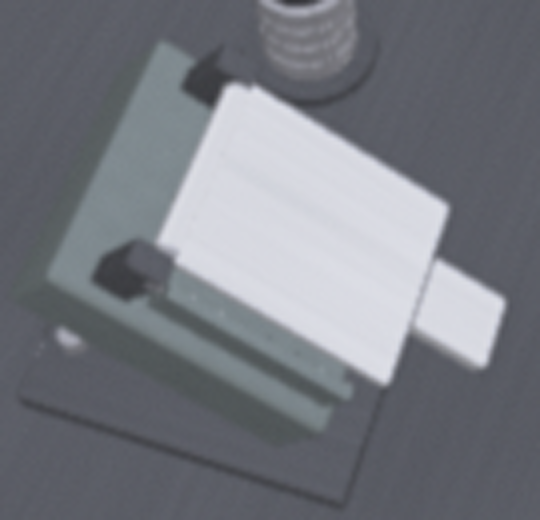

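View pics/c_scene_bear.png

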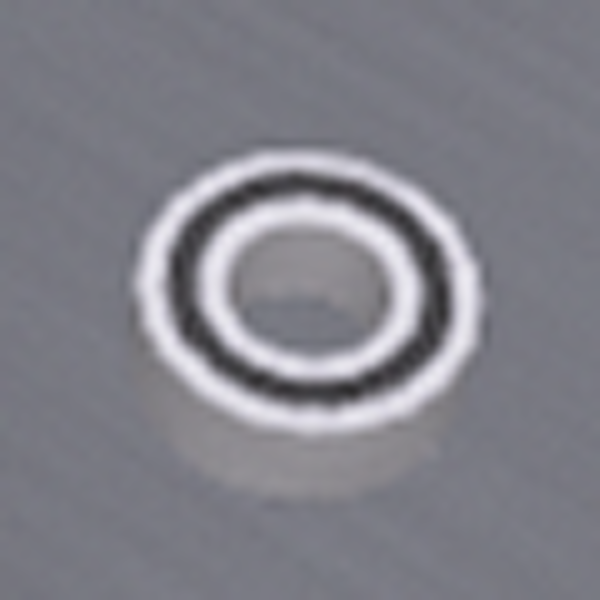

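View pics/c_scene_plate.png

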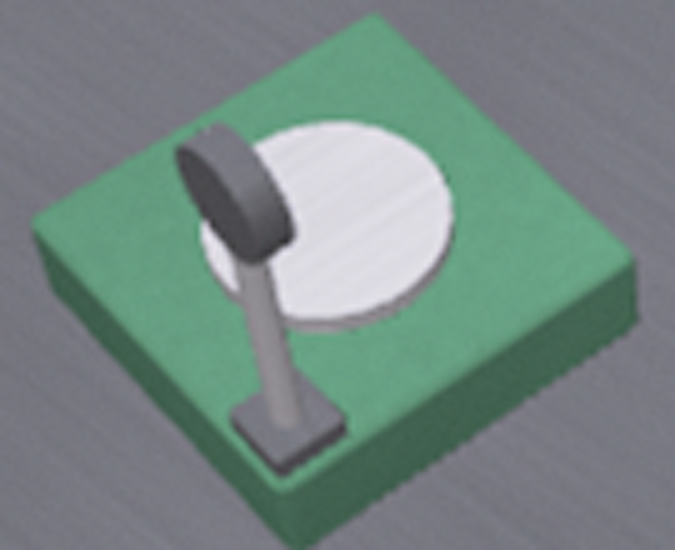

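View pics/c_side_plate.png

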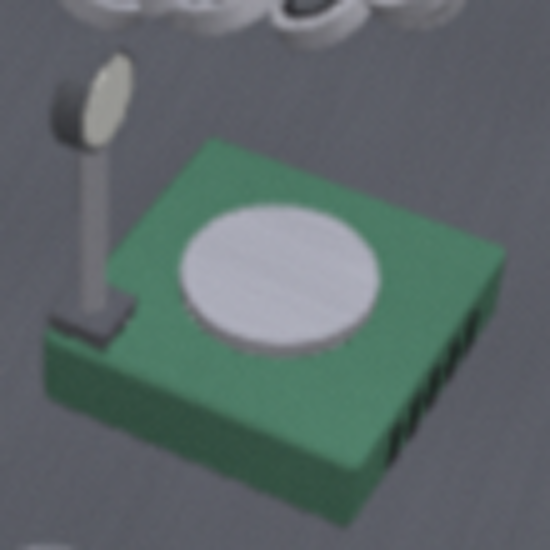

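View pics/c_side_bear.png

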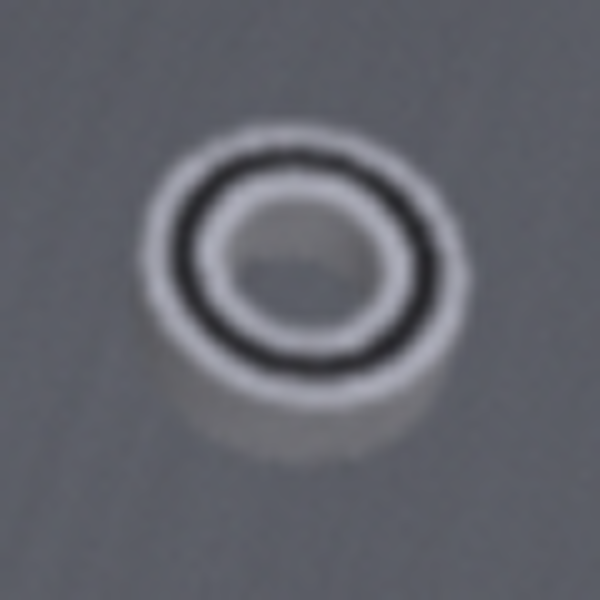

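```bash
python3 - <<'E'
from h import *
d=pickle.load(open("im0.pkl","rb")); S=d["scene"];D=d["side"]
f=lambda p,x,y,s:((p[0]+.5)/s-.5+x,(p[1]+.5)/s-.5+y)
sc=lambda p:f(p,375,270,4); sd=lambda p:f(p,220,290,4)
b1,b2=f((309,291),370,190,10),f((305,265),375,280,10)
print("bear",tri(S,b1,D,b2),onz(S,b1,24),onz(D,b2,24))
p1,p2=f((327,221),170,140,5),f((280.5,275),320,130,5)
print("plate",tri(S,p1,D,p2),onz(S,p1,55),onz(D,p2,55))
print("cab corners")
for p,n in(((375,12),"s"),((637,258),"s"),((32,224),"s"),((280,492),"s")): print(onz(S,f(p,170,140,5),45))
for p in((214,137),(505,251),(345,470),(45,332)): print(onz(D,f(p,320,130,5),45))
for n,a,b in(("freeL",(322,32),(448,205)),("freeR",(503,137),(388,382)),("hinL",(240,122),(253,86)),("hinR",(424,240),(172,240)),("tabL",(405,28),(505,300)),("tabR",(471,68),(484,358))):
    print(n,tri(S,sc(a),D,sd(b)))
print("dial",tri(S,f((238,195),170,140,5),D,f((92,102),320,130,5)))
for n,a,b in(("small",(294,266),(329,248)),("stack",(356,300),(295,284)),("bottlecap",(261,302),(260,213))): print(n,tri(S,a,D,b))
E
```

```text
bear (array([459.55733331,  14.22297403,  21.77088974]), np.float64(0.12084118400808938)) [460.96279487  14.89085113  24.        ] [459.4573868   15.66867844  24.        ]
plate (array([ 605.90815787, -251.70291781,   51.59455657]), np.float64(0.5668860395433089)) [ 607.78266073 -249.16203006   55.        ] [ 604.97984316 -248.63205689   55.        ]
cab corners
[ 517.69915407 -312.88588298   45.        ]
[ 543.8973269  -157.61655889   45.        ]
[ 671.98267086 -337.25969725   45.        ]
[ 698.01290561 -185.49867945   45.        ]
[ 667.33472665 -339.16535381   45.        ]
[ 515.3012708  -310.45619729   45.        ]
[ 545.36661398 -154.90265165   45.        ]
[ 695.47486076 -186.38726203   45.        ]
freeL (array([548.47402025, 169.10098449, 101.67395233]), np.float64(0.29339140208724546))
freeR (array([543.19327581, 245.38384028, 100.89989359]), np.float64(0.2016810219138433))
hinL (array([628.41765971, 174.26556913, 154.05566713]), np.float64(1.221025878815906))
hinR (array([627.70190248, 246.48995803, 157.59021103]), np.float64(3.463431053667552))
tabL (array([515.40739977, 190.69146586,  83.32726703]), np.float64(1.1161950400322438))
tabR (array([514.97231059, 218.60585926,  85.43403946]), np.float64(2.0477915740059958))
dial (array([ 677.23686774, -199.38927889,  173.26019861]), np.float64(1.7167099457417347))
small (array([650.63476827, -73.79529774,   9.46952646]), np.float64(0.04987807081839283))
stack (array([660.89670088,  67.45494981,  66.6707771 ]), np.float64(4.296713521015382))
bottlecap (array([774.41899946, -23.67538092, 123.0829077 ]), np.float64(1.2339295972078501))
```

Request:
step_arm(series=[[0.29,0.745,0,0,0,0.15],[0.29,0.745,0,0,0,0.15],[0.29,0.745,0,0,0,0.15],[0.29,0.745,0,0,0,0.15],[0.29,0.745,0,0,0,0.15],[0.29,0.745,0,0,0,0.15],[0.29,0.745,0,0,0,0.15],[0.29,0.745,0,0,0,0.15],[0.29,0.745,0,0,0,0.15]], jaw=1)

```text
clock: 0.9
position: [346.3, -279.8, 231.6]
ee_rot: [-0.304, 0.953, 0.0, 0.001]
contact_force: [-0.6, -0.2, -0.5]
gripper_width: 85.7
```

Request:
step_arm(series=[[0.287,0.746,-0.25,0,0,0],[0.287,0.746,-0.25,0,0,0],[0.287,0.746,-0.25,0,0,0],[0.287,0.746,-0.25,0,0,0],[0.287,0.746,-0.25,0,0,0],[0.287,0.746,-0.25,0,0,0],[0.287,0.746,-0.25,0,0,0],[0.287,0.746,-0.25,0,0,0],[0.287,0.746,-0.25,0,0,0],[0.287,0.746,-0.25,0,0,0]])

```text
clock: 1.73
position: [460.4, 16.5, 130.2]
ee_rot: [-0.303, 0.953, -0.0, -0.001]
contact_force: [-0.8, -0.9, 0.4]
gripper_width: 85.6
```

```bash
python3 - <<'E'
from bench import arm
from h import *
s=arm.read_state();print(s["position"],s["clock"])
r=arm.get_image("wrist");pickle.dump(r,open("w1.pkl","wb"));cv2.imwrite("pics/w1.png",r["image"][:,:,::-1])
print(proj(r,(460.2,15.2,24)),proj(r,s["position"]))
E
```

```text
[460.35223501  16.46173539 130.23277947] 1.7333
[322.30138502 240.15594217] [323.81072306 317.60268192]
```

View pics/w1.png

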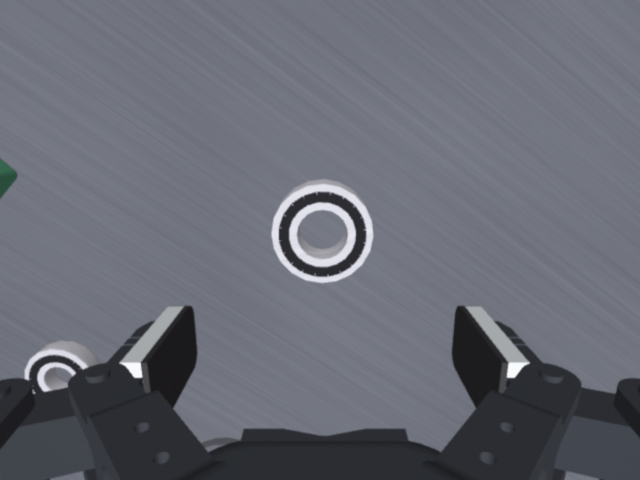

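```bash
python3 - <<'E'
from h import *
r=pickle.load(open("w1.pkl","rb")); print(onz(r,(322.5,232),24),r["world_from_camera"].round(3)[:3])
m=(r["image"][170:295,262:385].min(2)>175).astype(np.uint8)
c=cv2.convexHull(max(cv2.findContours(m,0,2)[0],key=cv2.contourArea)).reshape(-1,2)
P=np.array([onz(r,(p[0]+262,p[1]+170),24)[:2] for p in c],np.float32);print(cv2.minEnclosingCircle(P))
E
```

```text
[456.00279526  12.39181183  24.        ] [[-5.76000e-01 -7.90000e-01 -2.11000e-01  4.05504e+02]
 [ 8.17000e-01 -5.57000e-01 -1.49000e-01 -2.21490e+01]
 [ 0.00000e+00 -2.58000e-01  9.66000e-01  2.73396e+02]]
((457.4207763671875, 12.728334426879883), 30.67488670349121)
```

Request:
step_arm(series=[[-0.0035,-0.0025,-0.08,0,0,0],[-0.0035,-0.0025,-0.16,0,0,0],[-0.0035,-0.0025,-0.22,0,0,0],[-0.0035,-0.0025,-0.27,0,0,0],[-0.0035,-0.0025,-0.3,0,0,0],[-0.0035,-0.0025,-0.317,0,0,0],[-0.0035,-0.0025,-0.317,0,0,0],[-0.0035,-0.0025,-0.317,0,0,0]])

```text
clock: 2.45
position: [459.1, 13.3, 5.0]
ee_rot: [-0.3, 0.954, -0.0, 0.0]
contact_force: [0.4, -0.4, 0.6]
gripper_width: 85.3
```

Request:
step_arm(series=[[0,0,0,0,0,0],[0,0,0,0,0,0],[0,0,0,0,0,0],[0,0,0,0,0,0],[0,0,0,0,0,0],[0,0,0,0,0,0],[0,0,0,0,0,0],[0,0,0,0,0,0]], jaw=-1)

```text
clock: 3.12
position: [459.5, 14.2, 6.0]
ee_rot: [-0.301, 0.954, -0.0, 0.001]
contact_force: [-1.2, -0.8, 6.5]
gripper_width: 59.1
```

```bash
python3 - <<'E'
from bench import arm
from h import *
r=arm.get_image("wrist");cv2.imwrite("pics/w2.png",r["image"][:,:,::-1]);pickle.dump((arm.read_state(),r),open("w2.pkl","wb"))
E
```

```text
(no output)
```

View pics/w2.png

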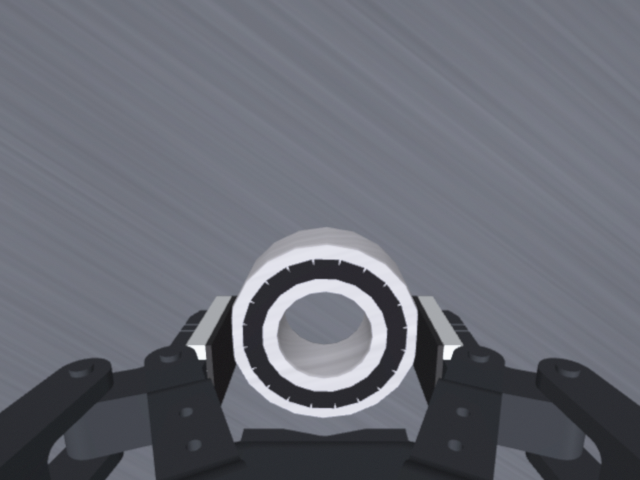

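```bash
python3 - <<'E'
from h import *
s,r=pickle.load(open("w2.pkl","rb")); print(s["position"],s["contact_force"],s["gripper_width"])
m=(r["image"][235:425,225:425].min(2)>185).astype(np.uint8)
c=cv2.convexHull(max(cv2.findContours(m,0,2)[0],key=cv2.contourArea)).reshape(-1,2)
for z in(24,26):
  P=np.array([onz(r,(p[0]+225,p[1]+235),z)[:2] for p in c],np.float32);print(cv2.minEnclosingCircle(P))
E
```

```text
[459.55635672  14.20242896   6.05169365] [-1.19751687 -0.51604104  6.01971378] 58.95308950116318
((457.492431640625, 12.971299171447754), 30.522363662719727)
((456.6341857910156, 12.37210464477539), 30.03354835510254)
```

Request:
step_arm(series=[[0,0,0.08,0,0,0],[0,0,0.16,0,0,0],[0,0,0.25,0,0,0],[0.04,-0.07,0.25,0,0,0],[0.37,-0.656,0.25,0,0,0],[0.37,-0.656,0.25,0,0,0],[0.37,-0.656,0.25,0,0,0],[0.37,-0.656,0.25,0,0,0],[0.37,-0.656,0.25,0,0,0],[0.37,-0.656,0.25,0,0,0],[0.37,-0.656,0.25,0,0,0],[0.37,-0.656,0.25,0,0,0]])

```text
clock: 4.17
position: [607.8, -252.2, 103.5]
ee_rot: [-0.299, 0.954, -0.0, 0.0]
contact_force: [0.6, -0.0, -3.4]
gripper_width: 58.6
```

Request:
step_arm(series=[[0,0,0,0,0,0],[0,0,0,0,0,0]])

```text
clock: 4.33
position: [605.6, -247.7, 103.8]
ee_rot: [-0.301, 0.954, 0.001, -0.001]
contact_force: [0.4, 0.1, -2.4]
gripper_width: 58.7
```

```bash
python3 - <<'E'
from bench import arm
from h import *
o={}
for n in("wrist","side","scene"):
    r=arm.get_image(n);o[n]=r;cv2.imwrite(f"pics/{n}3.png",r["image"][:,:,::-1])
pickle.dump((arm.read_state(),o),open("w3.pkl","wb")); print(arm.read_state()["position"])
E
```

```text
[ 606.30713682 -247.08506142  104.73233246]
```

View pics/wrist3.png

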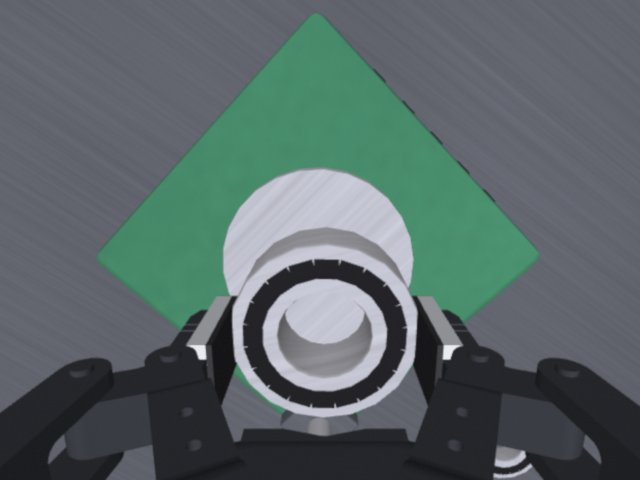

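View pics/side3.png

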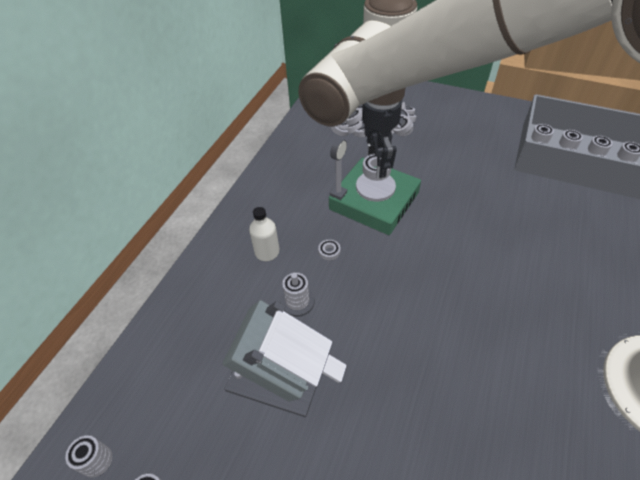

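View pics/scene3.png

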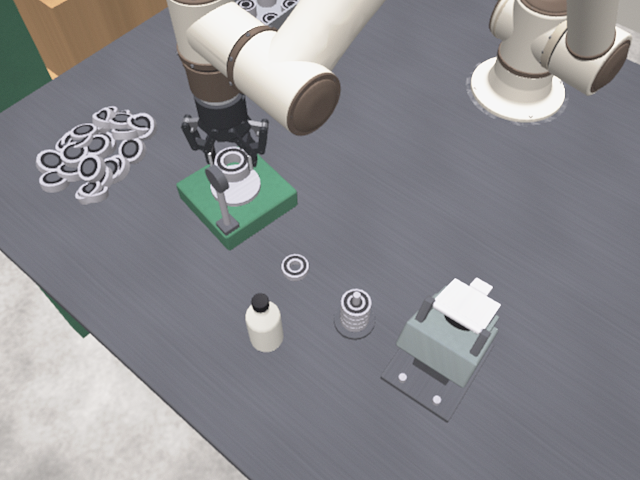

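```bash
python3 - <<'E'
from h import *
s,o=pickle.load(open("w3.pkl","rb")); r=o["wrist"]; im=r["image"]
m=(im.min(2)>140).astype(np.uint8); pts=[]
for x in list(range(226,412,4)):
    col=np.where(m[150:270,x])[0]
    if len(col): pts.append(onz(r,(x,150+col[0]-.5),55)[:2])
P=np.array(pts);A=np.c_[2*P,np.ones(len(P))];sol=np.linalg.lstsq(A,(P**2).sum(1),rcond=None)[0]
print("plate",sol[:2],np.sqrt(sol[2]+sol[:2]@sol[:2]))
m=(im[235:425,225:425].min(2)>190).astype(np.uint8)
cs=[c for c in cv2.findContours(m,1,2)[0] if cv2.contourArea(c)>500]
# ring from w2 relative
s2,r2=pickle.load(open("w2.pkl","rb"))
print(s["position"],np.array([457.5,12.97])-s2["position"][:2])
E
```

```text
plate [ 603.47495065 -252.7417861 ] 44.34674344760034
[ 606.30713682 -247.08506142  104.73233246] [-2.05635672 -1.23242896]
```

Request:
step_arm(series=[[-0.001,-0.006,-0.03,0,0,0],[-0.001,-0.006,-0.06,0,0,0],[-0.001,-0.006,-0.085,0,0,0],[-0.001,-0.006,-0.1,0,0,0],[-0.001,-0.006,-0.108,0,0,0],[-0.001,-0.006,-0.11,0,0,0],[-0.001,-0.006,-0.112,0,0,0],[-0.001,-0.006,-0.112,0,0,0],[-0.001,-0.006,-0.112,0,0,0]])

```text
clock: 5.23
position: [605.2, -250.4, 61.2]
ee_rot: [-0.301, 0.954, 0.0, -0.001]
contact_force: [-6.3, 2.5, 7.4]
gripper_width: 59.1
```

Request:
step_arm(series=[[0,0,0,0,0,0],[0,0,0,0,0,0],[0,0,0,0,0,0],[0,0,0,0,0,0],[0,0,0,0,0,0]], jaw=1)

```text
clock: 5.65
position: [606.6, -250.9, 59.6]
ee_rot: [-0.301, 0.954, -0.0, 0.0]
contact_force: [0.2, 0.4, 0.1]
gripper_width: 85.3
```

Request:
step_arm(series=[[0,0,0.03,0,0,0],[0,0,0.08,0,0,0],[0,0,0.15,0,0,0],[0,0,0.25,0,0,0],[0,0,0.4,0,0,0],[0,0,0.4,0,0,0],[-0.2,0,0.4,0,0,0],[-0.2,0,0.4,0,0,0],[-0.2,0,0.4,0,0,0]])

```text
clock: 6.4
position: [519.1, -250.0, 220.1]
ee_rot: [-0.3, 0.954, 0.002, -0.002]
contact_force: [-0.8, 0.3, -0.4]
gripper_width: 85.3
```

```bash
python3 - <<'E'
from bench import arm
from h import *
o={}
for n in("wrist","side","scene"):
    r=arm.get_image(n);o[n]=r;cv2.imwrite(f"pics/{n}4.png",r["image"][:,:,::-1])
pickle.dump((arm.read_state(),o),open("w4.pkl","wb")); print(arm.read_state()["position"])
a=cv2.resize(o["scene"]["image"][140:250,170:305,::-1],None,fx=3,fy=3,interpolation=2)
b=cv2.resize(o["side"]["image"][130:240,310:430,::-1],None,fx=3,fy=3,interpolation=2)
cv2.imwrite("pics/pl4.png",np.hstack([a,b]))
E
```

```text
[ 526.59857417 -251.07433988  221.19780187]
```

View pics/pl4.png

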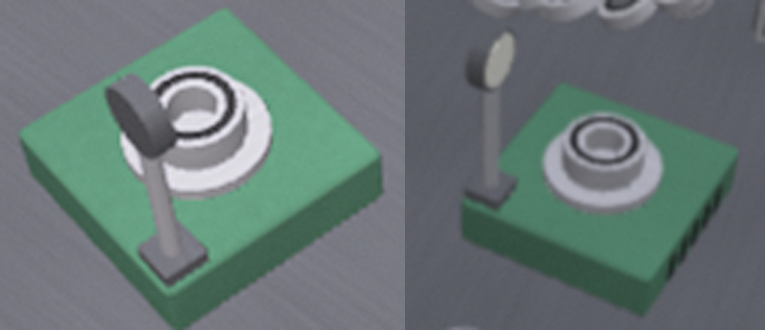

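View pics/wrist4.png

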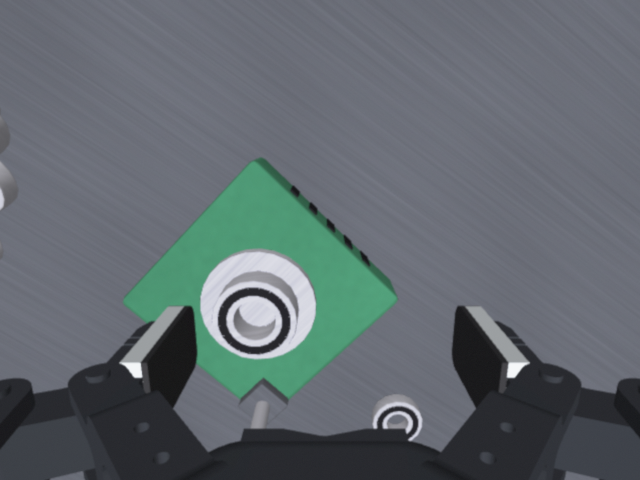

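```bash
python3 - <<'E'
from h import *
s,o=pickle.load(open("w4.pkl","rb")); r=o["wrist"]
print("ring",onz(r,(257.0,320),79)); 
m=(r["image"][240:365,190:330].min(2)>125).astype(np.uint8)
c=cv2.convexHull(max(cv2.findContours(m,0,2)[0],key=cv2.contourArea)).reshape(-1,2)
P=np.array([onz(r,(p[0]+190,p[1]+240),55)[:2] for p in c],np.float32);print("plate",cv2.minEnclosingCircle(P))
# black annulus centre in each view
for n,(x,y,w,h) in dict(wrist=(210,280,85,80),side=(350,160,45,35)).items():
    im=o[n]["image"][y:y+h,x:x+w]; m=((im.max(2)<90)).astype(np.uint8)
    c=max(cv2.findContours(m,0,2)[0],key=cv2.contourArea); e=cv2.fitEllipse(c); uv=(e[0][0]+x,e[0][1]+y); print(n,uv,e[1],onz(o[n],uv,79))
E
```

```text
ring [ 601.90754034 -250.22480422   79.        ]
plate ((603.1455078125, -252.86404418945312), 46.389678955078125)
wrist (253.72811889648438, 320.52506256103516) (64.20861053466797, 70.8414306640625) [ 603.59860883 -251.93887093   79.        ]
side (376.21372413635254, 176.11585998535156) (13.966670036315918, 20.91496467590332) [ 606.01938897 -250.5486833    79.        ]
```

Request:
step_arm(series=[[-0.03,0.57,0.1,0,0,-0.355],[-0.03,0.57,0.1,0,0,-0.355],[-0.03,0.57,0.1,0,0,-0.355],[-0.03,0.57,0.1,0,0,-0.355],[-0.03,0.57,0.1,0,0,-0.355],[-0.03,0.57,0.1,0,0,-0.355],[-0.03,0.57,0.1,0,0,-0.355]])

```text
clock: 7.13
position: [516.6, -17.1, 262.0]
ee_rot: [-0.03, 1.0, 0.001, 0.003]
contact_force: [0.5, 0.1, -0.1]
gripper_width: 85.1
```

Request:
step_arm(series=[[-0.04,0.57,0,0,0,0],[-0.04,0.57,0,0,0,0],[-0.04,0.57,0,0,0,0],[-0.04,0.57,0,0,0,0],[-0.04,0.57,0,0,0,0],[-0.04,0.57,0,0,0,0],[-0.04,0.57,0,0,0,0],[-0.04,0.57,0,0,0,0]])

```text
clock: 7.8
position: [499.1, 207.1, 259.6]
ee_rot: [-0.028, 1.0, -0.0, 0.0]
contact_force: [0.4, -0.1, -0.3]
gripper_width: 85.5
```

```bash
python3 - <<'E'
from bench import arm
from h import *
r=arm.get_image("wrist");cv2.imwrite("pics/w5.png",r["image"][:,:,::-1]);s=arm.read_state()
pickle.dump((s,r),open("w5.pkl","wb")); print(s["position"],s["ee_rot"],s["joints"])
E
```

```text
[499.01167015 205.99454822 259.63031088] [-2.74366969e-02  9.99623531e-01 -1.52956731e-04 -3.30488311e-06] [ 6.92139251e-01  2.19930995e-01 -1.55340998e-01  2.54393887e-04
 -1.19571824e+00 -2.20814852e+00]
```

View pics/w5.png

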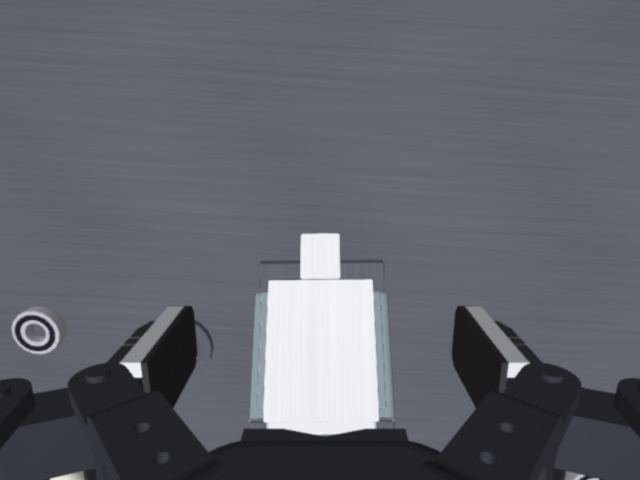

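```bash
python3 - <<'E'
from h import *
s,r=pickle.load(open("w5.pkl","rb"))
for n,p,z in(("tabL",(301.0,234),83.5),("tabR",(339.5,234),83.5),("freeL",(267.5,280.5),101),("freeR",(373,280),101),("hL",(264,428),157),("hR",(378,428),157)): print(n,onz(r,p,z))
print(proj(r,s["position"]))
E
```

```text
tabL [513.55758773 189.33655462  83.5       ]
tabR [511.89425305 218.81518264  83.5       ]
freeL [546.27264104 166.60657998 101.        ]
freeR [541.42858245 245.214463   101.        ]
hL [630.52874397 173.27490201 157.        ]
hR [626.16122509 249.759743   157.        ]
[322.76981388 316.9731023 ]
```

Request:
step_arm(series=[[0.0725,0,-0.08,0,0,0],[0.0725,0,-0.16,0,0,0],[0.0725,0,-0.24,0,0,0],[0.0725,0,-0.32,0,0,0],[0.0725,0,-0.39,0,0,0],[0.0725,0,-0.44,0,0,0],[0.0725,0,-0.47,0,0,0],[0.0725,0,-0.478,0,0,0],[0.0725,0,-0.478,0,0,0],[0.0725,0,-0.478,0,0,0]])

```text
clock: 8.68
position: [528.4, 205.0, 69.4]
ee_rot: [-0.027, 1.0, 0.0, 0.001]
contact_force: [-1.0, -0.5, 1.0]
gripper_width: 85.5
```

Request:
step_arm(series=[[0,0,0,0,0,0],[0,0,0,0,0,0],[0,0,0,0,0,0],[0,0,0,0,0,0],[0,0,0,0,0,0],[0,0,0,0,0,0],[0,0,0,0,0,0],[0,0,0,0,0,0],[0,0,0,0,0,0],[0,0,0,0,0,0]], jaw=-1)

```text
clock: 9.52
position: [527.6, 205.6, 69.2]
ee_rot: [-0.027, 1.0, 0.0, 0.0]
contact_force: [-2.4, 1.1, 5.6]
gripper_width: 29.3
```

```bash
python3 - <<'E'
from bench import arm
from h import *
for n in("wrist","side"):
    r=arm.get_image(n);cv2.imwrite(f"pics/{n}6.png",r["image"][:,:,::-1])
s=arm.read_state(); print(s["position"],s["gripper_width"],s["contact_force"])
cv2.imwrite("pics/side6.png",cv2.resize(r["image"][240:440,180:440,::-1],None,fx=3,fy=3)) 
E
```

```text
[527.59517891 205.53967749  69.19901073] 28.81349216821501 [-2.30113548 -0.14893971  5.13946572]
```

View pics/wrist6.png

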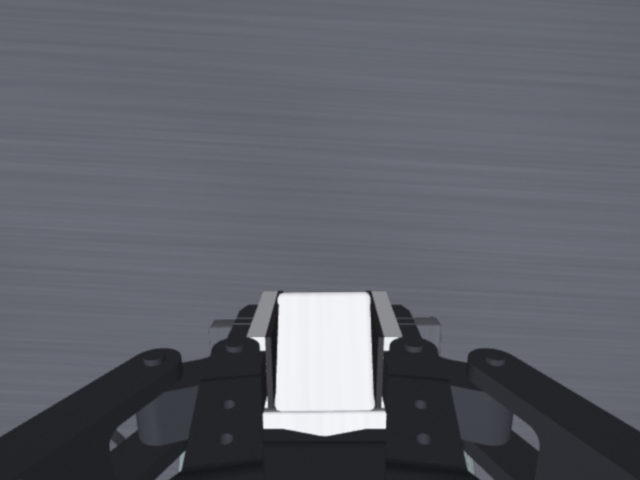

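View pics/side6.png

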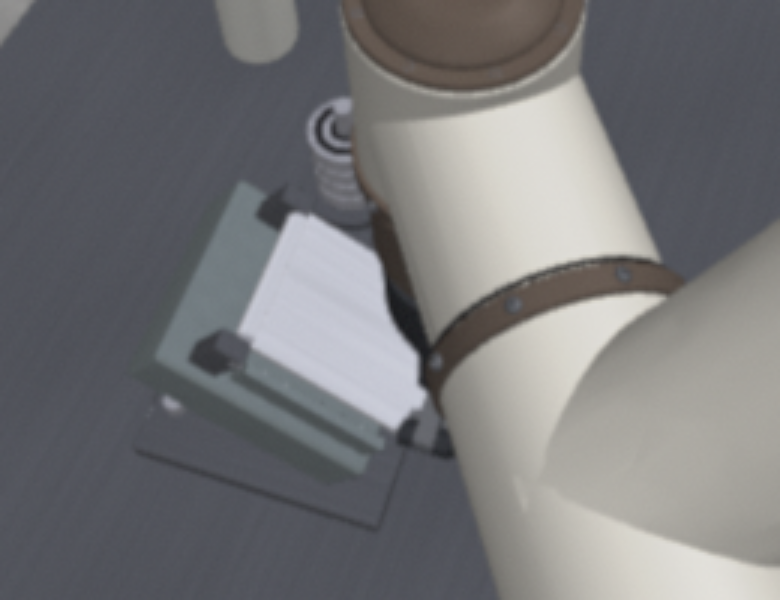

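```bash
python3 - <<'E'
from h import *
def g(t):
    a=np.radians(-35)+t; return 124*np.array([-np.cos(a),np.sin(a)])+5*np.array([np.sin(a),np.cos(a)])
c,s=np.cos(.057),np.sin(.057)
for t in np.arange(.1,1.96,.1):
    d=g(t)-g(0); print(round(t,2),(np.array([d[0]*c,d[0]*s,d[1]])/400).round(3), (np.array([d[0]*c,d[0]*s,d[1]])-[0,0,0]).round(1))
E
```

```text
0.1 [-0.015 -0.001  0.027] [-6.2 -0.4 10.8]
0.2 [-0.028 -0.002  0.055] [-11.2  -0.6  22.1]
0.3 [-0.038 -0.002  0.085] [-15.1  -0.9  33.9]
0.4 [-0.045 -0.003  0.115] [-17.8  -1.   46. ]
0.5 [-0.048 -0.003  0.146] [-19.3  -1.1  58.3]
0.6 [-0.049 -0.003  0.177] [-19.6  -1.1  70.7]
0.7 [-0.046 -0.003  0.208] [-18.6  -1.1  83. ]
0.8 [-0.041 -0.002  0.238] [-16.4  -0.9  95.3]
0.9 [-0.032 -0.002  0.268] [-13.   -0.7 107.2]
1.0 [-0.021 -0.001  0.297] [ -8.4  -0.5 118.7]
1.1 [-0.007 -0.     0.324] [ -2.7  -0.2 129.7]
1.2 [0.01  0.001 0.35 ] [  4.1   0.2 140.1]
1.3 [0.03  0.002 0.374] [ 11.9   0.7 149.7]
1.4 [0.052 0.003 0.396] [ 20.6   1.2 158.6]
1.5 [0.075 0.004 0.416] [ 30.1   1.7 166.5]
1.6 [0.101 0.006 0.433] [ 40.4   2.3 173.4]
1.7 [0.128 0.007 0.448] [ 51.3   2.9 179.2]
1.8 [0.157 0.009 0.46 ] [ 62.8   3.6 184. ]
1.9 [0.187 0.011 0.469] [ 74.7   4.3 187.5]
```

Request:
step_arm(series=[[-0.015,-0.001,0.027,0,0,0],[-0.028,-0.002,0.055,0,0,0],[-0.038,-0.002,0.085,0,0,0],[-0.045,-0.003,0.115,0,0,0],[-0.048,-0.003,0.146,0,0,0],[-0.049,-0.003,0.177,0,0,0],[-0.046,-0.003,0.208,0,0,0],[-0.046,-0.003,0.208,0,0,0]])

```text
clock: 10.28
position: [509.4, 204.4, 152.9]
ee_rot: [-0.027, 1.0, 0.001, 0.001]
contact_force: [3.2, 0.9, -4.1]
gripper_width: 28.5
```

Request:
step_arm(series=[[0.005,0.001,0.03,0,0,0],[0.014,0.001,0.06,0,0,0],[0.025,0.002,0.089,0,0,0],[0.039,0.003,0.116,0,0,0],[0.056,0.004,0.142,0,0,0],[0.076,0.005,0.166,0,0,0],[0.098,0.006,0.188,0,0,0],[0.121,0.007,0.208,0,0,0],[0.147,0.009,0.225,0,0,0],[0.174,0.01,0.24,0,0,0],[0.203,0.012,0.252,0,0,0],[0.203,0.012,0.252,0,0,0]])

```text
clock: 11.28
position: [589.0, 209.4, 249.6]
ee_rot: [-0.026, 1.0, -0.0, -0.003]
contact_force: [-3.3, 3.5, -3.8]
gripper_width: 28.8
```

```bash
python3 - <<'E'
from bench import arm
from h import *
r=arm.get_image("wrist");cv2.imwrite(f"pics/w7.png",r["image"][:,:,::-1])
r=arm.get_image("side");s=arm.read_state(); print(s["position"],s["gripper_width"],s["contact_force"])
cv2.imwrite("pics/side7.png",cv2.resize(r["image"][240:440,180:440,::-1],None,fx=3,fy=3)) 
E
```

```text
[588.65459717 209.42210565 249.57040243] 28.781836270732274 [-0.26120467  4.61374052 -7.550953  ]
```

View pics/w7.png

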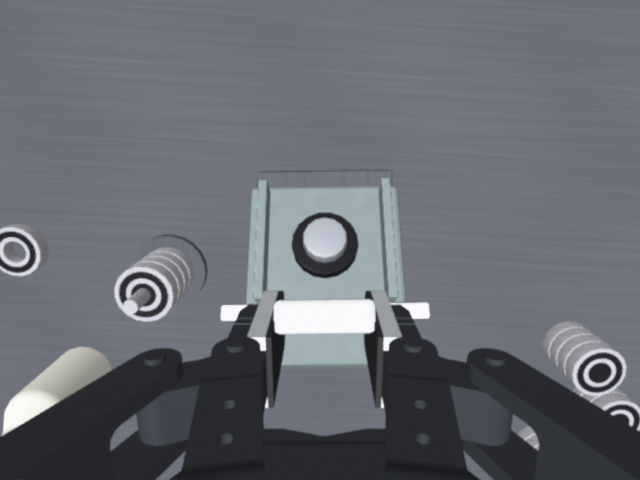

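View pics/side7.png

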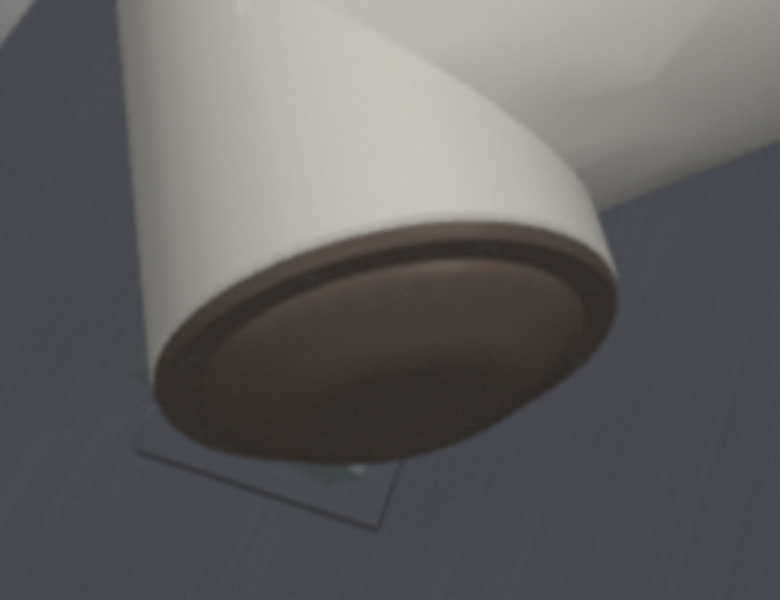

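Request:
step_arm(series=[[0,0,0,0,0,0],[0,0,0,0,0,0],[0,0,0,0,0,0],[0,0,0,0,0,0],[0,0,0,0,0,0],[0,0,0,0,0,0],[0,0,0.04,0,0,0],[0,0,0.08,0,0,0],[0,0,0.16,0,0,0],[0,0,0.2,0,0,0],[0,0,0.2,0,0,0]], jaw=1)

```text
clock: 12.3
position: [592.0, 209.1, 338.0]
ee_rot: [-0.027, 1.0, 0.002, 0.005]
contact_force: [-0.1, 0.0, 0.1]
gripper_width: 85.3
```

```bash
python3 - <<'E'
from bench import arm
from h import *
r=arm.get_image("wrist");cv2.imwrite(f"pics/w8.png",r["image"][:,:,::-1])
s=arm.read_state(); print(s["position"],s["contact_force"],proj(r,(595.3,209.1,118.3)))
pickle.dump((s,r),open("w8.pkl","wb"))
E
```

```text
[591.00195896 209.09133792 335.33210041] [ 0.11793903 -0.04982778 -0.63936728] [324.04985661 207.68512939]
```

View pics/w8.png

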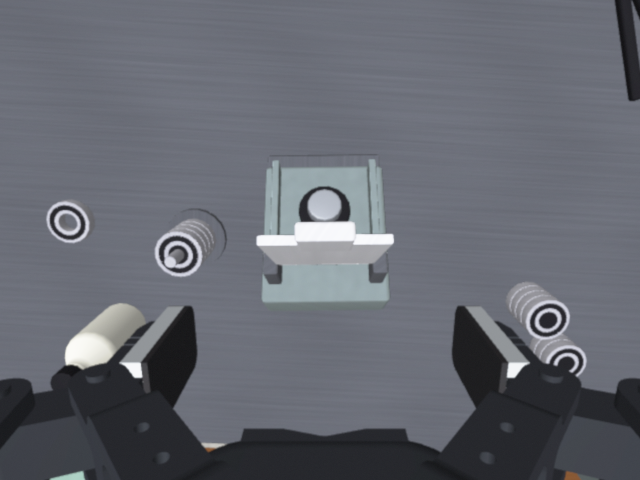

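Request:
step_arm(series=[[-0.275,-0.012,-0.08,0.0224,-0.388,0],[-0.275,-0.012,-0.08,0.0224,-0.388,0],[-0.275,-0.012,-0.08,0.0224,-0.388,0],[-0.275,-0.012,-0.08,0.0224,-0.388,0],[-0.275,-0.012,-0.08,0.0224,-0.388,0],[-0.275,-0.012,-0.08,0.0224,-0.388,0],[-0.073,-0.004,-0.413,0.0224,-0.388,0],[-0.073,-0.004,-0.413,0.0224,-0.388,0],[-0.073,-0.004,-0.413,0.0224,-0.388,0],[-0.073,-0.004,-0.413,0.0224,-0.388,0],[-0.073,-0.004,-0.413,0.0224,-0.388,0],[-0.073,-0.004,-0.413,0.0224,-0.388,0]], jaw=-1)

```text
clock: 13.35
position: [570.9, 201.3, 201.3]
ee_rot: [-0.032, 0.963, 0.009, 0.267]
contact_force: [-0.8, 0.7, -0.0]
gripper_width: -0.3
```

```bash
python3 - <<'E'
from bench import arm
from h import *
r=arm.get_image("wrist");cv2.imwrite(f"pics/w9.png",r["image"][:,:,::-1])
s=arm.read_state(); print(s["position"],s["ee_rot"],s["contact_force"],s["gripper_width"],proj(r,(595.3,209.1,118.3)))
from scipy.spatial.transform import Rotation as R
print(R.from_quat(s["ee_rot"]).as_matrix().round(3))
r=arm.get_image("side");cv2.imwrite("pics/side9.png",cv2.resize(r["image"][240:440,180:440,::-1],None,fx=3,fy=3)) 
E
```

```text
[570.43398245 201.64900703 201.48950664] [-0.03265295  0.9631932   0.0087977   0.26667443] [ 0.2120807  -0.62208622 -0.74880989] 0.10577270051612331 [336.84999307 212.43153686]
[[-0.856 -0.068  0.513]
 [-0.058  0.998  0.034]
 [-0.514 -0.    -0.858]]
```

View pics/w9.png

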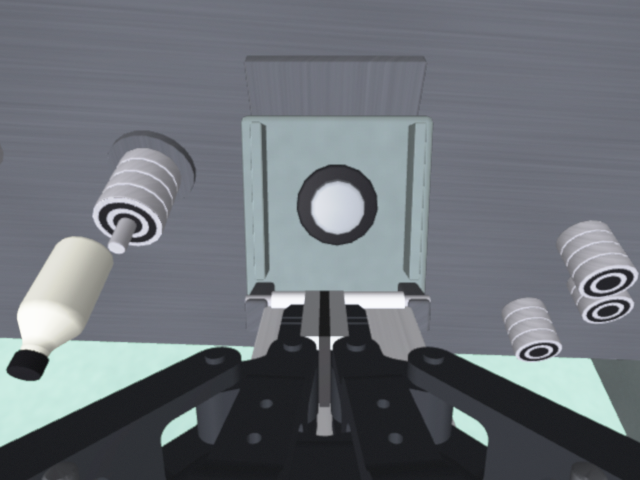

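View pics/side9.png

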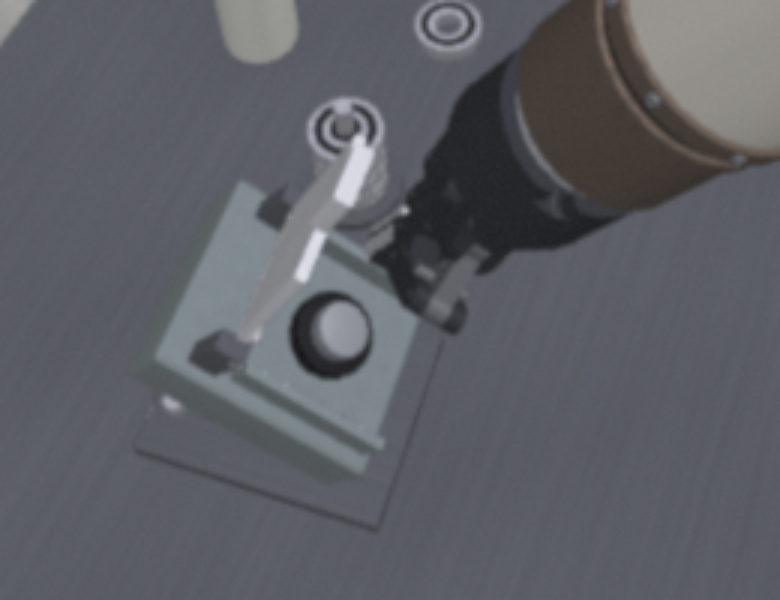

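```bash
python3 - <<'E'
from bench import arm
s=arm.read_state(); print(s["joints"],s["joint_vel"])
E
```

```text
[ 0.5944407   0.16361871 -0.78435708  1.08256982 -0.29762904 -3.09632658] [ 0.01412845 -0.0353955   0.00253466  0.00290388 -0.00696808  0.00044809]
```

Request:
step_arm(series=[[0,0,0,0,0,0]])

```text
clock: 13.53
position: [570.1, 202.4, 204.1]
ee_rot: [-0.033, 0.963, 0.01, 0.268]
contact_force: [-0.1, -1.1, 0.5]
gripper_width: -0.1
```

```bash
python3 - <<'E'
from bench import arm
s=arm.read_state(); print(s["joints"],s["joint_vel"],s["position"])
E
```

```text
[ 0.59524195  0.16147113 -0.78399844  1.08273273 -0.29776613 -3.09631764] [ 0.0052592  -0.01712215  0.00496272  0.00203921 -0.00022774  0.00229641] [570.11103699 202.40080814 204.0682922 ]
```

Request:
step_arm(series=[[0,0,0,-0.159,-0.009,0.2275],[0,0,0,-0.159,-0.009,0.2275],[0,0,0,-0.159,-0.009,0.2275],[0,0,0,-0.159,-0.009,0.2275],[0,0,0,-0.159,-0.009,0.2275],[0,0,0,-0.159,-0.009,0.2275],[0,0,0,-0.159,-0.009,0.2275],[0,0,0,-0.159,-0.009,0.2275]])

```text
clock: 14.2
position: [570.5, 202.3, 204.3]
ee_rot: [-0.236, 0.933, -0.062, 0.263]
contact_force: [0.5, 0.2, -0.7]
gripper_width: 0.1
```

```bash
python3 - <<'E'
from bench import arm
from scipy.spatial.transform import Rotation as R
s=arm.read_state(); print(s["joints"],s["position"]);print(R.from_quat(s["ee_rot"]).as_matrix().round(3))
E
```

```text
[ 0.60526226  0.1661503  -0.78174473  1.10357529 -0.33051299 -2.69158906] [570.54344917 202.33891486 204.28545821]
[[-0.75  -0.407  0.521]
 [-0.473  0.881  0.008]
 [-0.462 -0.24  -0.854]]
```

Request:
step_arm(series=[[0,0.0133,-0.05,0.0138,-0.04,0.008],[0,0.0133,-0.1,0.0138,-0.04,0.008],[0,0.0133,-0.1225,0.0138,-0.04,0.008],[0,0.0133,-0.1225,0.0138,-0.04,0.008],[0,0.0133,-0.1225,0.0138,-0.04,0.008],[0,0.0133,-0.1225,0.0138,-0.04,0.008]])

```text
clock: 14.7
position: [589.6, 127.3, 178.2]
ee_rot: [-0.303, 0.904, -0.121, 0.276]
contact_force: [-0.4, 0.7, -1.2]
gripper_width: 0.2
```

```bash
python3 - <<'E'
from bench import arm
from h import *
from scipy.spatial.transform import Rotation as R
s=arm.read_state(); print(s["joints"],s["position"],s["contact_force"]);print(R.from_quat(s["ee_rot"]).as_matrix().round(3))
B=np.array([595.3,209.1,118.3]);n=np.array([-.573,-.033,.819]);q=s["position"]-B;print("along",q@n,"lateral",q-(q@n)*n)
r=arm.get_image("wrist");cv2.imwrite(f"pics/w10.png",r["image"][:,:,::-1]);print(proj(r,B))
r=arm.get_image("side");cv2.imwrite("pics/side10.png",cv2.resize(r["image"][240:440,180:440,::-1],None,fx=3,fy=3)) 
E
```

```text
[ 0.15932078  0.18271855 -0.86416802  2.05318625 -0.15976581 -3.09725694] [589.55934924 127.31964465 178.19744368] [-0.44190931  0.66225362 -1.20257081]
[[-0.663 -0.482  0.573]
 [-0.615  0.787 -0.051]
 [-0.426 -0.386 -0.818]]
along 55.044150985597426 lateral [ 25.79964776 -79.96389836  14.81628402]
[497.4086024  327.69925178]
```

View pics/w10.png

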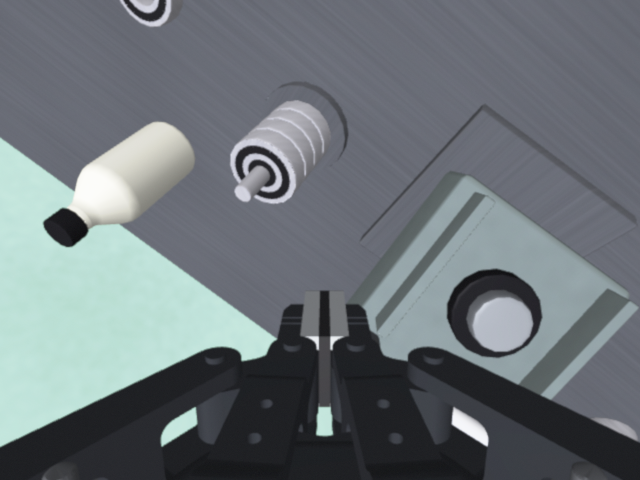

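View pics/side10.png

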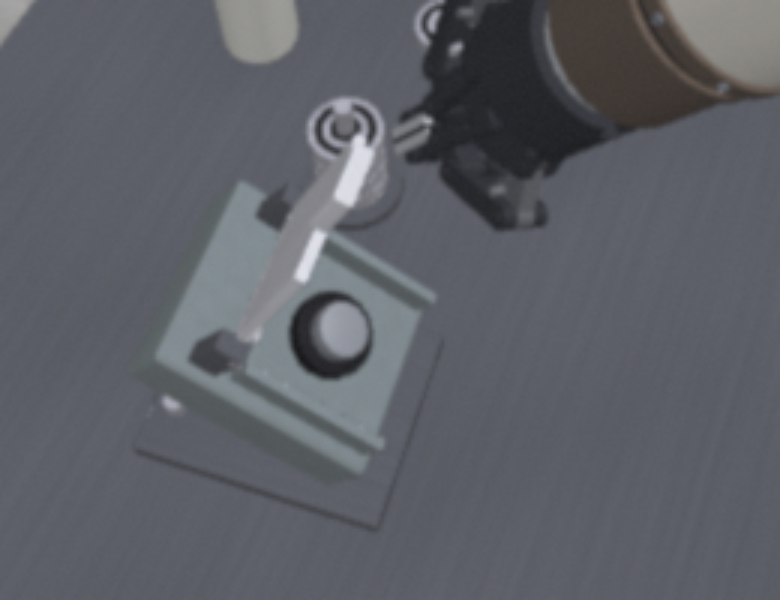

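```bash
cat > kin.py <<'E'
import numpy as np,pickle
from scipy.spatial.transform import Rotation as R
from scipy.optimize import least_squares
st=[]
for f in("w2","w3","w4","w5","w8"): st.append(pickle.load(open(f+".pkl","rb"))[0])
D=[(s["joints"],s["position"],s["ee_rot"]) for s in st]
D+=[(np.array(a),np.array(b),np.array(c)) for a,b,c in [
([-.936459,.385587,.006607,-.00048,-1.193979,-.258598],[229.148,-580.851,230.199],[-.186679,.98242,.001071,-.000266]),
([.5944407,.16361871,-.78435708,1.08256982,-.29762904,-3.09632658],[570.434,201.649,201.4895],[-.03265295,.9631932,.0087977,.26667443]),
([.60526226,.1661503,-.78174473,1.10357529,-.33051299,-2.69158906],[570.5434,202.3389,204.2855],[-.236,.933,-.062,.263]),
([.15932078,.18271855,-.86416802,2.05318625,-.15976581,-3.09725694],[589.559,127.3196,178.1974],[-.303,.904,-.121,.276])]]
def fk(j,P,s4=1,c6=0):
    a1,d1,L2,L3,a3,L6=P; p=j[1]-j[2]
    r=a1+L2*np.sin(j[1])+L3*np.cos(p)+a3*np.sin(p); z=d1+L2*np.cos(j[1])-L3*np.sin(p)+a3*np.cos(p)
    F=R.from_euler('z',j[0])*R.from_euler('y',p)
    T=F*R.from_euler('x',s4*j[3])*R.from_euler('y',-j[4])*R.from_euler('x',j[5]*(-s6))
    w=np.array([r*np.cos(j[0]),r*np.sin(j[0]),z]); tz=T.apply([1,0,0])
    return w+L6*tz,T
s6=1
E
python3 - <<'E'
from kin import *
for s4 in(1,-1):
    f=lambda P:np.concatenate([fk(j,P,s4)[0]-x for j,x,q in D])
    o=least_squares(f,[100,350,400,450,0,250]); print(s4,o.x.round(1),o.cost,np.abs(o.fun).max())
    for j,x,q in D: print((fk(j,o.x,s4)[1].apply([1,0,0])-R.from_quat(q).as_matrix()[:,2]).round(3),end=" ")
    print()
E
```

```text
1 [322.8 174.8 142.5 205.8  72.5  53. ] 131085.3261043821 189.98640332253578
[-0.     0.001 -0.   ] [-0.    -0.001  0.   ] [ 0.     0.001 -0.   ] [-0.  0. -0.] [-0.001  0.001  0.   ] [-0.001 -0.001  0.   ] [-0.289  0.43   0.001] [-0.329  0.476  0.   ] [-0.044  0.279  0.   ] 
-1 [ 33.2 385.1 583.2 386.5 -18.4 532.5] 83705.31581527571 157.86914378597177
[ 0. -0. -0.] [-0.  0.  0.] [-0.  0.  0.] [-0.  0.  0.] [0. 0. 0.] [0. 0. 0.] [0.001 0.001 0.001] [ 0.001 -0.     0.   ] [0.001 0.001 0.   ]
```

```bash
cat >> kin.py <<'E'
s4=-1
def fk2(j,P):
    a1,d1,L2,L3,a3,L6,b,b5y,b5z,e=P; p=j[1]-j[2]
    A=R.from_euler('z',j[0]);F=A*R.from_euler('y',p)
    W=F*R.from_euler('x',-j[3]);T=W*R.from_euler('y',-j[4])
    x=A.apply([a1+L2*np.sin(j[1]),b,d1+L2*np.cos(j[1])])+F.apply([L3,0,a3])+W.apply([0,e,0])+T.apply([L6,b5y,b5z])
    return x,T*R.from_euler('x',j[5]*s6)
E
python3 - <<'E'
from kin import *
f=lambda P:np.concatenate([fk2(j,P)[0]-x for j,x,q in D]+[1e-4*P])
o=least_squares(f,[100,350,400,450,0,250,0,0,0,0.]); print(o.x.round(1),np.abs(o.fun).max(),(f(o.x)).round(1)[:27])
import kin
for s in(1,-1):
    kin.s6=s
    Cs=[fk2(j,o.x)[1].inv()*R.from_quat(q) for j,x,q in D]
    print(s,[c.as_rotvec().round(2).tolist() for c in Cs])
np.save("P.npy",o.x)
E
```

```text
[ 5.000e-01  1.599e+02  5.642e+02  4.220e+02  2.000e-01  2.965e+02
  1.000e-01 -7.990e+01 -5.000e-01 -8.000e+01] 0.7923125419667656 [ 0.  -0.  -0.2 -0.1  0.  -0.   0.  -0.  -0.   0.1  0.1 -0.  -0.  -0.
  0.  -0.  -0.  -0.  -0.3  0.1  0.8 -0.  -0.1 -0.3  0.2 -0.1 -0.2]
1 [[0.87, 1.39, 0.87], [0.05, 1.57, 0.05], [0.01, 1.57, 0.01], [2.06, 0.31, 2.06], [1.95, 0.48, 1.95], [-0.82, 1.41, -0.82], [-1.27, 1.17, -1.28], [-1.83, 0.64, -1.84], [-1.27, 1.17, -1.27]]
-1 [[-1.21, 1.21, -1.21], [-1.21, 1.21, -1.21], [-1.21, 1.21, -1.21], [-1.21, 1.21, -1.21], [-1.21, 1.21, -1.21], [-1.21, 1.21, -1.21], [-1.21, 1.21, -1.21], [-1.21, 1.21, -1.21], [-1.21, 1.21, -1.21]]
```

```bash
cat >> kin.py <<'E'
s6=-1
P=np.load("P.npy")
C=R.from_rotvec([-1.2092,1.2092,-1.2092])
lo=np.array([-3.14,-1.21,-1.07,-3.16,-2.99,-3.1]);hi=np.array([3.14,2.06,1.41,2.05,-.16,3.1])
def fkt(j):
    x,T=fk2(j,P); return x,T*C
def ik(x,Rt,j0):
    f=lambda j:np.concatenate([(fkt(j)[0]-x)/100,(fkt(j)[1].inv()*Rt).as_rotvec()])
    o=least_squares(f,np.clip(j0,lo+.01,hi-.01),bounds=(lo,hi)); return o.x,np.abs(o.fun).max()
yaw=np.radians(3.3)
def Rtool(tilt,spin,az=0):
    base=R.from_matrix(np.array([[-1,0,0],[0,1,0],[0,0,-1.]]).T)
    return R.from_euler('z',spin+yaw+az) *R.from_euler('y',0)*base if tilt==0 else R.from_euler('z',yaw+az)*R.from_euler('y',-tilt)*R.from_euler('z',spin)*base
E
python3 - <<'E'
from kin import *
for j,x,q in D[3:4]: print(np.linalg.norm(fkt(j)[0]-x),(fkt(j)[1].inv()*R.from_quat(q)).magnitude())
B=np.array([595.3,209.1,118.3]);n=np.array([-.573,-.033,.819])
rng=np.random.default_rng(0)
for tilt in(28,31,35,40):
  for az in(-15,0,15):
    for spin in(-90,0,25,90):
      best=None
      for k in range(8):
        j0=rng.uniform([.0,-.3,-1,-3,-1.5,-3],[1,.8,.5,2,-.2,3])
        j,e=ik(B,Rtool(*np.radians([tilt,spin,az])),j0)
        if e<2e-3:
          m=min((j-lo).min(),(hi-j).min())
          if best is None or m>best[0]: best=(m,j)
      if best: print(tilt,az,spin,round(best[0],2),best[1].round(2))
E
```

```text
0.1072842144795022 7.34119091442142e-07
28 -15 -90 0.18 [ 0.55  0.34 -0.77  1.33 -0.34  1.13]
28 -15 0 0.18 [ 0.55  0.34 -0.77  1.33 -0.34  2.71]
28 -15 90 0.18 [ 0.55  0.34 -0.77  1.33 -0.34 -2.01]
31 -15 -90 0.17 [ 0.48  0.34 -0.81  1.61 -0.33  0.92]
31 -15 90 0.17 [ 0.48  0.34 -0.81  1.61 -0.33 -2.23]
35 -15 -90 0.14 [ 0.41  0.34 -0.84  1.91 -0.36  0.69]
35 -15 0 0.14 [ 0.41  0.34 -0.84  1.91 -0.36  2.26]
35 -15 25 0.14 [ 0.41  0.34 -0.84  1.91 -0.36  2.69]
35 -15 90 0.14 [ 0.41  0.34 -0.84  1.91 -0.36 -2.45]
```

```bash
python3 - <<'E'
from kin import *
B=np.array([595.3,209.1,118.3])
for tilt in(27,29,31,33):
  for az in(-12,-18,-24):
    Rt=Rtool(*np.radians([tilt,0,az])); tz=Rt.as_matrix()[:,2]; j=np.array([.55,.34,-.77,1.33,-.34,2.71])
    for d in(0,30,100):
      j,e=ik(B-d*tz,Rt,j); print(tilt,az,d,j.round(2),round(e,4))
    print("  angle to normal",np.degrees(np.arccos(-tz@np.array([-.573,-.033,.819]))).round(1))
E
```

```text
27 -12 0 [ 0.55  0.34 -0.77  1.28 -0.31  2.8 ] 0.0
27 -12 30 [ 0.63  0.29 -0.74  1.06 -0.38  2.96] 0.0
27 -12 100 [ 0.75  0.18 -0.7   0.84 -0.53  3.1 ] 0.0252
  angle to normal 10.1
27 -18 0 [ 0.6   0.35 -0.74  1.17 -0.38  2.77] 0.0
27 -18 30 [ 0.67  0.31 -0.71  0.99 -0.45  2.9 ] 0.0
27 -18 100 [ 0.79  0.2  -0.63  0.74 -0.62  3.08] 0.0
  angle to normal 12.2
27 -24 0 [ 0.65  0.37 -0.7   1.06 -0.46  2.74] 0.0
27 -24 30 [ 0.7   0.33 -0.67  0.93 -0.52  2.84] 0.0
27 -24 100 [ 0.81  0.23 -0.6   0.72 -0.68  2.99] 0.0
  angle to normal 14.6
29 -12 0 [ 0.49  0.33 -0.8   1.51 -0.29  2.62] 0.0
29 -12 30 [ 0.59  0.28 -0.79  1.26 -0.35  2.79] 0.0
29 -12 100 [ 0.75  0.17 -0.72  0.88 -0.52  3.07] 0.0
  angle to normal 8.7
29 -18 0 [ 0.56  0.35 -0.77  1.35 -0.37  2.63] 0.0
29 -18 30 [ 0.64  0.3  -0.75  1.15 -0.43  2.76] 0.0
29 -18 100 [ 0.78  0.2  -0.68  0.85 -0.59  2.98] 0.0
  angle to normal 11.2
29 -24 0 [ 0.62  0.37 -0.74  1.2  -0.45  2.62] 0.0
29 -24 30 [ 0.69  0.32 -0.71  1.05 -0.51  2.73] 0.0
29 -24 100 [ 0.81  0.22 -0.64  0.81 -0.67  2.9 ] 0.0
  angle to normal 13.9
31 -12 0 [ 0.43  0.33 -0
[... 347 characters left out ...]
   0.36 -0.77  1.34 -0.45  2.51] 0.0
31 -24 30 [ 0.67  0.32 -0.75  1.18 -0.5   2.62] 0.0
31 -24 100 [ 0.81  0.22 -0.68  0.9  -0.65  2.81] 0.0
  angle to normal 13.6
33 -12 0 [ 0.39  0.33 -0.83  1.89 -0.3   2.34] 0.0
33 -12 30 [ 0.48  0.28 -0.85  1.67 -0.33  2.49] 0.0
33 -12 100 [ 0.7   0.16 -0.82  1.17 -0.46  2.82] 0.0
  angle to normal 7.0
33 -18 0 [ 0.49  0.35 -0.82  1.66 -0.38  2.38] 0.0
33 -18 30 [ 0.58  0.29 -0.82  1.47 -0.42  2.51] 0.0
33 -18 100 [ 0.76  0.18 -0.77  1.08 -0.55  2.77] 0.0
  angle to normal 10.2
33 -24 0 [ 0.57  0.36 -0.79  1.47 -0.46  2.41] 0.0
33 -24 30 [ 0.65  0.32 -0.78  1.3  -0.5   2.52] 0.0
33 -24 100 [ 0.81  0.21 -0.72  1.   -0.64  2.72] 0.0
  angle to normal 13.5
```

```bash
cat > plan.py <<'E'
from kin import *
B=np.array([595.3,209.1,118.3])
def cmd(x0,R0,x1,R1,name,j,steps=6):
    rv=(R1*R0.inv()).as_rotvec(); print(name,"row",np.r_[(x1-x0)/400,rv/(np.pi/2)].round(4).tolist(),"deg",round(np.degrees(np.linalg.norm(rv)),1),"mm",np.linalg.norm(x1-x0).round(1))
    for k in range(1,steps+1):
        j,e=ik(x0+(x1-x0)*k/steps,R.from_rotvec(rv*k/steps)*R0,j); print("   ",j.round(2),round(e,4))
    return j
E
python3 - <<'E'
from plan import *
from bench import arm
s=arm.read_state(); x0=s["position"];R0=R.from_quat(s["ee_rot"]);j=s["joints"]
RA=Rtool(*np.radians([32,75,-18])); tz=RA.as_matrix()[:,2]; S=B-100*tz
xm=np.array([530.,160,220]); 
RM=R.from_rotvec((RA*R0.inv()).as_rotvec()*.6)*R0
j=cmd(x0,R0,xm,RM,"A",j); j=cmd(xm,RM,S,RA,"B",j)
R1=RA
for sp in(150,225,300,360):
    R2=Rtool(*np.radians([32,sp,-18])); j=cmd(S,R1,S,R2,f"spin{sp}",j,3); R1=R2
E
```

```text
A row [-0.1495, 0.0759, 0.1025, -0.1154, 0.0409, 0.1174] deg 15.3 mm 78.6
    [ 0.27  0.16 -0.89  1.81 -0.21 -2.9 ] 0.0
    [ 0.36  0.14 -0.89  1.61 -0.26 -2.74] 0.0
    [ 0.45  0.13 -0.89  1.44 -0.31 -2.59] 0.0
    [ 0.52  0.11 -0.88  1.3  -0.36 -2.47] 0.0
    [ 0.59  0.09 -0.87  1.18 -0.42 -2.37] 0.0
    [ 0.65  0.08 -0.85  1.09 -0.47 -2.29] 0.0
B row [0.0351, 0.1564, -0.0422, -0.0769, 0.0273, 0.0782] deg 10.2 mm 66.3
    [ 0.67  0.1  -0.84  1.08 -0.48 -2.27] 0.0
    [ 0.69  0.11 -0.82  1.07 -0.5  -2.25] 0.0
    [ 0.71  0.13 -0.81  1.06 -0.51 -2.22] 0.0
    [ 0.73  0.15 -0.79  1.04 -0.53 -2.2 ] 0.0
    [ 0.75  0.17 -0.77  1.03 -0.55 -2.18] 0.0
    [ 0.77  0.19 -0.75  1.02 -0.56 -2.15] 0.0
spin150 row [0.0, 0.0, 0.0, -0.4271, 0.1121, 0.7067] deg 75.0 mm 0.0
    [ 0.77  0.19 -0.75  1.02 -0.56 -1.72] 0.0
    [ 0.77  0.19 -0.75  1.02 -0.56 -1.28] 0.0
    [ 0.77  0.19 -0.75  1.02 -0.56 -0.84] 0.0
spin225 row [0.0, 0.0, 0.0, -0.4271, 0.1121, 0.7067] deg 75.0 mm 0.0
    [ 0.77  0.19 -0.75  1.02 -0.56 -0.41] 0.0
    [ 0.77  0.19 -0.75  1.02 -0.56  0.03] 0.0
    [ 0.77  0.19 -0.75  1.02 -0.56  0.47] 0.0
spin300 row [0.0, 0.0, 0.0, -0.4271, 0.1121, 0.7067] deg 75.0 mm 0.0
    [ 0.77  0.19 -0.75  1.02 -0.56  0.9 ] 0.0
    [ 0.77  0.19 -0.75  1.02 -0.56  1.34] 0.0
    [ 0.77  0.19 -0.75  1.02 -0.56  1.77] 0.0
spin360 row [0.0, 0.0, 0.0, -0.3417, 0.0896, 0.5654] deg 60.0 mm 0.0
    [ 0.77  0.19 -0.75  1.02 -0.56  2.12] 0.0
    [ 0.77  0.19 -0.75  1.02 -0.56  2.47] 0.0
    [ 0.77  0.19 -0.75  1.02 -0.56  2.82] 0.0
```

Request:
step_arm(series=[[-0.0249,0.0127,0.0171,-0.0192,0.0068,0.0196],[-0.0498,0.0253,0.0342,-0.0385,0.0136,0.0391],[-0.0748,0.038,0.0512,-0.0577,0.0204,0.0587],[-0.0997,0.0506,0.0683,-0.077,0.0273,0.0783],[-0.1246,0.0632,0.0854,-0.0962,0.0341,0.0978],[-0.1495,0.0759,0.1025,-0.1154,0.0409,0.1174],[-0.1495,0.0759,0.1025,-0.1154,0.0409,0.1174],[-0.1495,0.0759,0.1025,-0.1154,0.0409,0.1174]])

```text
clock: 15.47
position: [529.6, 165.0, 221.4]
ee_rot: [-0.417, 0.863, -0.164, 0.232]
contact_force: [0.1, -0.1, -0.4]
gripper_width: -0.0
```

```bash
python3 - <<'E'
from plan import *
from bench import arm
s=arm.read_state(); x0=s["position"];R0=R.from_quat(s["ee_rot"]);j=s["joints"];print(x0,j.round(3),s["contact_force"])
RA=Rtool(*np.radians([32,75,-18])); tz=RA.as_matrix()[:,2]; S=B-100*tz
cmd(x0,R0,S,RA,"B",j)
E
```

```text
[529.57562134 165.01987211 221.44048853] [ 0.655  0.077 -0.851  1.095 -0.466 -2.286] [ 0.11893362 -0.12326432 -0.3729661 ]
B row [0.0362, 0.1438, -0.0458, -0.0784, 0.0282, 0.0729] deg 10.0 mm 62.1
    [ 0.68  0.09 -0.84  1.08 -0.48 -2.26] 0.0
    [ 0.7   0.11 -0.82  1.07 -0.5  -2.24] 0.0
    [ 0.72  0.13 -0.8   1.06 -0.51 -2.22] 0.0
    [ 0.73  0.15 -0.79  1.04 -0.53 -2.2 ] 0.0
    [ 0.75  0.17 -0.77  1.03 -0.55 -2.18] 0.0
    [ 0.77  0.19 -0.75  1.02 -0.56 -2.15] 0.0
```

Back on a clean branch, as the model predicted. Next I go to the standoff and unwind the wrist.

Request:
step_arm(series=[[0.018,0.072,-0.023,-0.039,0.014,0.036],[0.0362,0.1438,-0.0458,-0.0784,0.0282,0.0729],[0.0362,0.1438,-0.0458,-0.0784,0.0282,0.0729],[0.0362,0.1438,-0.0458,-0.0784,0.0282,0.0729]])

```text
clock: 15.8
position: [544.9, 221.1, 200.7]
ee_rot: [-0.482, 0.832, -0.196, 0.193]
contact_force: [0.1, 0.1, 0.5]
gripper_width: 0.0
```

Request:
step_arm(series=[[0,0,0,-0.4271,0.1121,0.7067],[0,0,0,-0.4271,0.1121,0.7067],[0,0,0,-0.4271,0.1121,0.7067],[0,0,0,-0.4271,0.1121,0.7067],[0,0,0,-0.4271,0.1121,0.7067],[0,0,0,-0.4271,0.1121,0.7067],[0,0,0,-0.4271,0.1121,0.7067],[0,0,0,-0.4271,0.1121,0.7067],[0,0,0,-0.4271,0.1121,0.7067],[0,0,0,-0.4271,0.1121,0.7067],[0,0,0,-0.4271,0.1121,0.7067]])

```text
clock: 16.72
position: [544.2, 218.1, 201.9]
ee_rot: [0.889, -0.365, 0.275, -0.035]
contact_force: [0.7, -0.4, 0.6]
gripper_width: -0.4
```

Request:
step_arm(series=[[0,0,0,-0.4271,0.1121,0.7067],[0,0,0,-0.4271,0.1121,0.7067],[0,0,0,-0.4271,0.1121,0.7067],[0,0,0,-0.4271,0.1121,0.7067],[0,0,0,-0.4271,0.1121,0.7067],[0,0,0,-0.4271,0.1121,0.7067],[0,0,0,-0.4271,0.1121,0.7067],[0,0,0,-0.4271,0.1121,0.7067],[0,0,0,-0.4271,0.1121,0.7067],[0,0,0,-0.4271,0.1121,0.7067],[0,0,0,-0.4271,0.1121,0.7067]])

```text
clock: 17.63
position: [544.2, 218.2, 201.9]
ee_rot: [0.927, 0.252, 0.241, 0.137]
contact_force: [0.8, 0.3, 0.5]
gripper_width: 0.1
```

```bash
python3 - <<'E'
from plan import *
from bench import arm
s=arm.read_state(); print(s["position"],s["joints"].round(3),s["contact_force"])
E
```

```text
[544.2416592  218.1625948  201.89885031] [ 0.757  0.183 -0.764  1.04  -0.549  0.454] [0.84255614 0.34001165 0.4699128 ]
```

Request:
step_arm(series=[[0,0,0,-0.4271,0.1121,0.7067],[0,0,0,-0.4271,0.1121,0.7067],[0,0,0,-0.4271,0.1121,0.7067],[0,0,0,-0.4271,0.1121,0.7067],[0,0,0,-0.4271,0.1121,0.7067],[0,0,0,-0.4271,0.1121,0.7067],[0,0,0,-0.4271,0.1121,0.7067],[0,0,0,-0.4271,0.1121,0.7067],[0,0,0,-0.4271,0.1121,0.7067],[0,0,0,-0.4271,0.1121,0.7067],[0,0,0,-0.4271,0.1121,0.7067]])

```text
clock: 18.55
position: [544.3, 218.2, 201.9]
ee_rot: [0.583, 0.765, 0.107, 0.253]
contact_force: [-0.1, 0.7, 0.2]
gripper_width: -0.1
```

Request:
step_arm(series=[[0,0,0,-0.3417,0.0896,0.5654],[0,0,0,-0.3417,0.0896,0.5654],[0,0,0,-0.3417,0.0896,0.5654],[0,0,0,-0.3417,0.0896,0.5654],[0,0,0,-0.3417,0.0896,0.5654],[0,0,0,-0.3417,0.0896,0.5654],[0,0,0,-0.3417,0.0896,0.5654],[0,0,0,-0.3417,0.0896,0.5654],[0,0,0,-0.3417,0.0896,0.5654],[0,0,0,-0.3417,0.0896,0.5654]])

```text
clock: 19.38
position: [544.2, 218.3, 201.9]
ee_rot: [0.125, 0.954, -0.035, 0.271]
contact_force: [-0.1, -0.1, 0.3]
gripper_width: 0.1
```

```bash
python3 - <<'E'
from plan import *
from h import *
from bench import arm
r=arm.get_image("wrist");cv2.imwrite(f"pics/w11.png",r["image"][:,:,::-1]);print("pred",proj(r,B))
s=arm.read_state(); x0=s["position"];R0=R.from_quat(s["ee_rot"]);j=s["joints"];print(x0,j.round(3),s["contact_force"],R0.as_matrix()[:,2])
RA=Rtool(*np.radians([32,0,-18])); n=np.array([-.573,-.033,.819])
j=cmd(x0,R0,B+20*n,RA,"near",j); cmd(B+20*n,RA,B-7*n,RA,"press",j)
E
```

```text
pred [333.24374908 243.07057503]
[544.26111224 218.46620716 201.93370723] [ 0.763  0.186 -0.754  1.014 -0.558  2.825] [-0.6037323  -0.47362413  0.66853441] [ 0.50864781 -0.1349668  -0.85033015]
near row [0.0989, -0.0251, -0.1681, -0.0015, -0.0024, 0.0032] deg 0.4 mm 78.7
    [ 0.73  0.21 -0.77  1.07 -0.53  2.79] 0.0
    [ 0.7   0.23 -0.78  1.14 -0.5   2.74] 0.0
    [ 0.67  0.25 -0.79  1.21 -0.47  2.69] 0.0
    [ 0.63  0.27 -0.8   1.29 -0.44  2.64] 0.0
    [ 0.59  0.29 -0.81  1.38 -0.42  2.58] 0.0
    [ 0.55  0.31 -0.81  1.47 -0.4   2.52] 0.0
press row [0.0387, 0.0022, -0.0553, 0.0, 0.0, 0.0] deg 0.0 mm 27.0
    [ 0.54  0.32 -0.81  1.5  -0.39  2.5 ] 0.0
    [ 0.53  0.32 -0.81  1.53 -0.39  2.48] 0.0
    [ 0.52  0.33 -0.81  1.55 -0.38  2.46] 0.0
    [ 0.51  0.34 -0.81  1.58 -0.38  2.45] 0.0
    [ 0.5   0.35 -0.81  1.61 -0.37  2.43] 0.0
    [ 0.49  0.36 -0.81  1.63 -0.37  2.41] 0.0
```

View pics/w11.png

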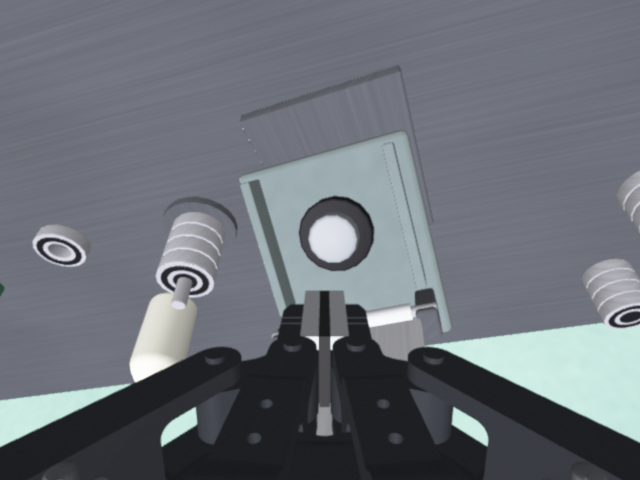

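Request:
step_arm(series=[[0.02,-0.005,-0.034,0,0,0],[0.04,-0.01,-0.068,0,0,0],[0.06,-0.015,-0.102,0,0,0],[0.08,-0.02,-0.136,0,0,0],[0.0989,-0.0251,-0.1681,0,0,0],[0.0989,-0.0251,-0.1681,0,0,0],[0.0989,-0.0251,-0.1681,0,0,0]])

```text
clock: 20.02
position: [583.9, 208.1, 134.2]
ee_rot: [0.125, 0.954, -0.036, 0.271]
contact_force: [0.1, 0.2, 0.6]
gripper_width: -0.0
```

```bash
python3 - <<'E'
from plan import *
from h import *
from bench import arm
r=arm.get_image("wrist");cv2.imwrite(f"pics/w12.png",r["image"][:,:,::-1])
r=arm.get_image("scene");cv2.imwrite("pics/sc12.png",cv2.resize(r["image"][220:430,350:590,::-1],None,fx=2.8,fy=2.8)) 
s=arm.read_state(); n=np.array([-.573,-.033,.819]);q=s["position"]-B;print(s["joints"].round(3),q@n,q-(q@n)*n,s["contact_force"])
E
```

```text
[ 0.563  0.309 -0.81   1.447 -0.399  2.534] 20.687186371723158 [0.51807606 1.26944607 0.40909194] [ 0.25400545  0.73353284 -0.0195764 ]
```

View pics/w12.png

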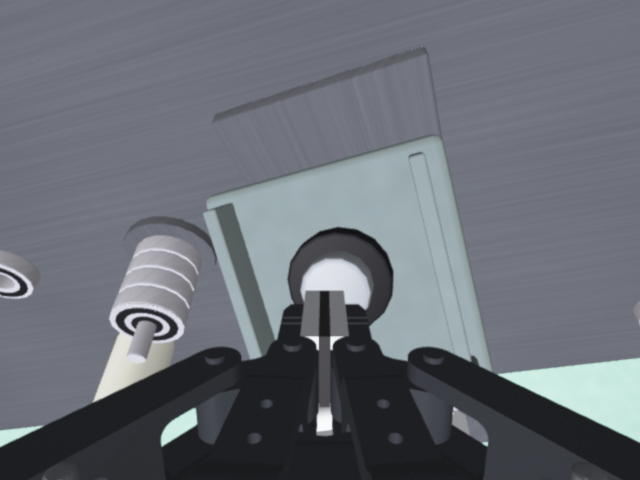

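View pics/sc12.png

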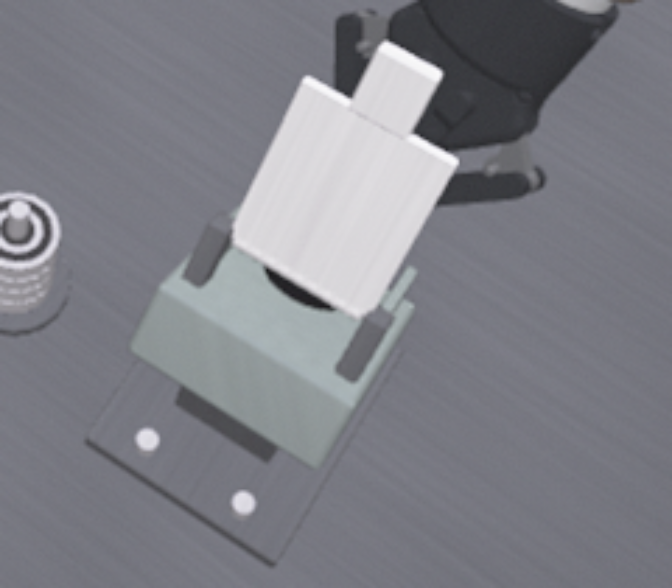

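Request:
step_arm(series=[[0.0086,0.0005,-0.0123,0,0,0],[0.0172,0.001,-0.0246,0,0,0],[0.0229,0.0013,-0.0328,0,0,0],[0.0287,0.0016,-0.041,0,0,0],[0.0315,0.0018,-0.045,0,0,0],[0.0315,0.0018,-0.045,0,0,0]])

```text
clock: 20.62
position: [596.8, 211.3, 117.5]
ee_rot: [0.124, 0.954, -0.034, 0.272]
contact_force: [-2.4, 0.5, 3.6]
gripper_width: 0.1
```

```bash
cat > st.py <<'E'
from plan import *
from bench import arm
s=arm.read_state(); n=np.array([-.573,-.033,.819]);q=s["position"]-B;print(s["clock"],s["joints"].round(3),(q@n).round(2),(q-(q@n)*n).round(1),s["contact_force"].round(1),"Fn",(s["contact_force"]@n).round(1))
E
python3 st.py
```

```text
20.6167 [ 0.511  0.35  -0.803  1.578 -0.374  2.445] -1.54 [0.6 2.1 0.5] [-2.4  0.5  3.6] Fn 4.3
```

Request:
step_arm(series=[[0.0029,0.0002,-0.0041,0,0,0],[0.0057,0.0003,-0.0082,0,0,0],[0.0086,0.0005,-0.0123,0,0,0],[0.0086,0.0005,-0.0123,0,0,0],[0.0086,0.0005,-0.0123,0,0,0]])

```text
clock: 21.03
position: [598.9, 211.6, 114.9]
ee_rot: [0.123, 0.953, -0.034, 0.273]
contact_force: [-19.4, 0.2, 20.4]
gripper_width: 0.4
```

```bash
python3 st.py
```

```text
21.0333 [ 0.499  0.356 -0.803  1.614 -0.369  2.422] -4.9 [0.8 2.4 0.6] [-19.4   0.2  20.4] Fn 27.8
```

Request:
step_arm(series=[[0,0,0,0,0,0],[-0.014,-0.001,0.02,0,0,0],[-0.043,-0.0025,0.0614,0,0,0],[-0.08,-0.004,0.115,0,0,0],[-0.143,0.0,0.205,0,0,0],[-0.2,0.02,0.26,0,0,0],[-0.26,0.02,0.3,0,0,0],[-0.3,0.02,0.3,0,0,0],[-0.3,0.02,0.3,0,0,0]])

```text
clock: 21.78
position: [478.0, 219.1, 233.1]
ee_rot: [0.123, 0.954, -0.034, 0.272]
contact_force: [-0.7, -0.5, -0.1]
gripper_width: 0.1
```

```bash
python3 st.py; python3 - <<'E'
from bench import arm
import cv2
for n in("scene","side","wrist"):
    r=arm.get_image(n);cv2.imwrite(f"pics/{n}13.png",r["image"][:,:,::-1])
E
```

```text
21.7833 [ 0.917  0.06  -0.797  0.881 -0.68   2.845] 160.93 [-25.1  15.3 -17. ] [-0.7 -0.5 -0.1] Fn 0.3
```

View pics/scene13.png

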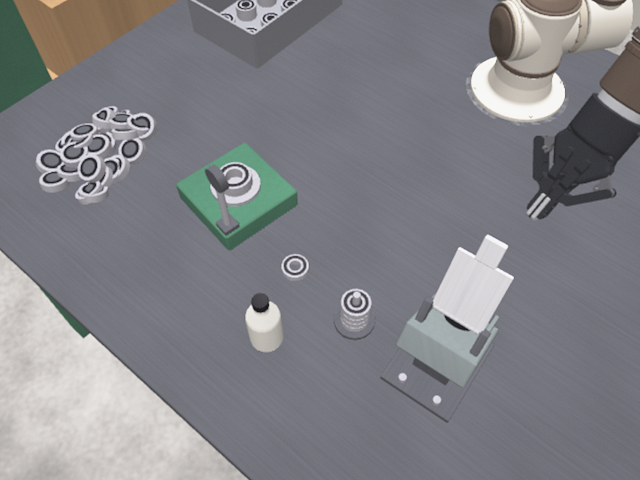

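View pics/side13.png

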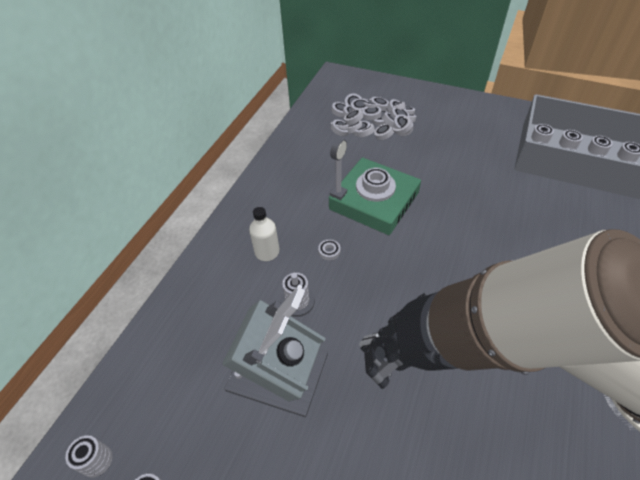

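```bash
python3 -c "
from bench import arm
print(arm.job_done())"
```

```text
the job is handed in; nothing more can be done
None
```

The job is handed in at about 22 s. The bearing is on the plate, the guard is up, and the button was pressed.

- **Bearing:** It lies flat on the demagnetiser's plate and has been let go. It sits within about 2–3 mm of the middle, against a 14 mm margin before it would overhang. The wrist camera read about 3 mm nearer the robot than the two fixed cameras throughout, so I worked between them.
- **Guard:** I swung it to about 1.8 rad and released it. The last scene and side views show it still standing up.
- **Button:** The reaction along the panel normal was 4.3 N partway in. It rose to about 28 N over the last 3.4 mm, so I take it as bottomed; nothing reads the travel directly. The tool was tilted 32° from vertical, about 10° off the panel normal.
- **Bystanders:** The small bearing, stack and oil bottle look unmoved in the last pictures. The arm was clear of everything, with a force reading near zero.

**What went wrong:** My first approach to the button ran into a wrist joint's range end. The tool drifted about 80 mm sideways, but the force reading stayed near zero, so it does not seem to have touched anything. I backed off, unwound the wrist and approached again at a different angle.

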